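# Put the lock parts away

### The arm

A 6-joint arm with a two-finger parallel gripper is mounted at the origin on the work surface. World frame = base frame: x ahead of the robot, y to its left, z up, the work surface at z = 0. Lengths are in mm, angles in rad, forces in N, time in s.
With the tool pointing down it reaches from about 350 to 775 mm from the base axis. Payload 7.3 kg.
Tool frame: the origin (TCP) lies at the very end of the fingers, on their centre line; the grasp point (between the pads) lies 19 mm behind it; z points along the fingers, y is the line along which they close (so a half turn about z gives the same grasp; the last joint's range is limited). The gripper opens to 92 mm and grips with 3 to 60 N. Pads are 19 mm wide; open, the fingers measure 130 mm over their backs; the gripper's body (75 mm by 190 mm) begins 47 mm behind the grasp point.
Start: joints at [0.981, 0.342, 1.524, -0, 1.275, -0.146], TCP at [225.41, 474.168, 226.741] pointing down, gripper open.
Joint ranges: [-2.53, 2.53], [-0.77, 2.02], [0.04, 2.7], [-1, 4.14], [0.28, 2.66], [-3.11, 3.11]. Speed limits (rad/s): [2.57, 2.57, 3.14, 3.14, 3.14, 3.14].

### API

Orientations are given as [roll, pitch, yaw] about the fixed x, y, z axes, in that order (R = Rz(yaw) Ry(pitch) Rx(roll)).
In Python, from plant import get_obs, optics, ticket, finder gives the robot as it stands.
- The arm moves only by the tool send_rows, never from a script. Its arguments are lists of equal length, an entry for each row: "offset": the shift along the tool's x, y, z scaled (see below), a list of three; "delta_rot": the turn, a rotation vector about the tool's x, y, z scaled (see below), a list of three. In form: {"offset": [[dx, dy, dz], ...], "delta_rot": [[rx, ry, rz], ...]}. A call has 1 to 8 rows; each row is the pose to reach, as a shift and turn from the pose commanded when the call began, along the tool's axes at that moment, turning the shorter way round; what a row does not reach only later rows make up. The controller multiplies each number of a shift by 120 mm and each number of a turn by 360 degrees. A row lasts 1/8 s, in which the tool goes at most 62.5 mm and 10.7 degrees, less where a joint would pass 70% of its speed; a pose out of reach is approached as far as the arm can. A call with a number of a shift or a turn outside -1 to 1 is refused whole. A call with a gripper value outside its range is refused whole. "grip" is the opening, from 0 (shut) to 1 (fully open), set as the call begins (left out, the last holds). The fingers move at their own pace and stop on an object; the grip force is fixed at half the most. Time passes only in rows, so rows that repeat a pose let the fingers close. It gives the time, the measured TCP pose, the force, the opening and the grip force at its end, in the units of the state.
- get_obs(): the state, without advancing time (a new reading comes with each control period).
- optics.capture(name): name is "scene" or "top" or "wrist"; returns the picture (384x512x3 uint8, red, green, blue); there is no depth.
- optics.get_calibration(name): a dict with "fx", "fy", "cx", "cy" (pixels), "k1" (the pictures are not rectified: a ray, as slopes to the right and down, at radius r is drawn at 1 + k1 r^2 times it, then the intrinsics apply), "world_from_camera" (4x4, takes a point from camera to world coordinates). Camera axes: x right, y down, z forward; pixel columns grow to the right and rows downward; lengths in mm; the calibration is good to about 2 mm. A picture is of the moment at which its call begins: read the wrist's pose just before it. get_calibration takes no time and is no camera call; for the wrist camera it gives the pose at the moment of the call.
- ticket.close_job(): hands the job in; it is judged then, once.
Trained networks look in the newest picture that a camera, given by its name, has taken for a name from the list of things; names that differ only in an ending like _2 or _b are one class to them, and where a whole thing is asked for, a point or a joint stands for the part that bears it (a point fixed in the world has none). Each returns a list of dicts, best first, with "confidence" (0 to 1); they miss things now and then, are a little off and sometimes report something else, mostly with a low value. They report only what shows in the picture. A call takes as long as a camera call.
- finder.boxes_of(target, camera): "box" ([left, top, right, bottom] in pixels, round what is visible of it).
- finder.silhouettes(target, camera): "region" (384x512 bool, what is visible of it) and "box" ([left, top, right, bottom] in pixels, round what is visible of it).
- finder.pinpoint(target, camera): "uv" ([column, row] in pixels: a listed point, or the origin of a listed thing).
The state is a dict: "time": time; "joint_positions": joint angles; "dq": joint speeds; "tau": joint torques, N m; "tool_pos": TCP position; "tcp_rot": TCP orientation; "contact_force": force on the tool from outside, world axes, zero at the start; "moment": the same for the moment, N m; "grip_width": finger opening in mm; "finger_force": force on a finger pad.
Only numpy, scipy, OpenCV 4.12 (cv2) and the standard library are available. Lean on these libraries where they do the work, as an engineer would, in place of code of your own. Each camera call takes 0.05 s, during which the arm holds its last target. There are 200 camera calls.

### The job

Tidy the locksmith's bench: lift the lid off the yellow tin by its knob and lay it flat, knob up, on the cork mat, then drop every brass lock cylinder on the bench into the tin and every padlock into the open drawer. When all are in, put the lid back squarely on the tin and push the drawer fully home. Leave the bin of drill bits, the spray can and the screwdriver where they are, and keep the tin upright.

Things in the scene. Friction and masses are not known exactly. Their poses are not given: they have to be found in the camera images.
- tin: yellow round open tin, standing loose on the bench, 0.9 kg; outer diameter 124 mm, inner diameter 116 mm, height 85 mm, floor 4 mm thick. Origin at the centre of its underside, z up.
- lid: the tin's loose lid, on it at the start, 0.2 kg: steel plug underneath 104 mm across, 6 mm high (fits in the tin's mouth with 6 mm play all round), yellow disc 130 mm across, 4 mm thick, black round knob 30 mm across from 20 to 36 mm above the origin, on a 14 mm stem. Origin: centre of the plug's underside, z to the knob. Seated, the origin is 79 mm above the tin's.
- mat: square cork mat, 180 x 180 x 5 mm, fixed on the bench. Origin at the centre of its underside.
- cyl0: brass lock cylinder lying on its side on the bench (may be absent), 150 g, 60 mm long (x), 33 mm wide (y), 17 mm thick (z) at its round barrel (-y side), 10 mm at its narrow edge (+y side). Origin at the middle of its underside as it lies at the start. Best gripped across y.
- cyl1: brass lock cylinder lying on its side on the bench (may be absent), 150 g, 60 mm long (x), 33 mm wide (y), 17 mm thick (z) at its round barrel (-y side), 10 mm at its narrow edge (+y side). Origin at the middle of its underside as it lies at the start. Best gripped across y.
- cyl2: brass lock cylinder lying on its side on the bench (may be absent), 150 g, 60 mm long (x), 33 mm wide (y), 17 mm thick (z) at its round barrel (-y side), 10 mm at its narrow edge (+y side). Origin at the middle of its underside as it lies at the start. Best gripped across y.
- cyl3: brass lock cylinder lying on its side on the bench (may be absent), 150 g, 60 mm long (x), 33 mm wide (y), 17 mm thick (z) at its round barrel (-y side), 10 mm at its narrow edge (+y side). Origin at the middle of its underside as it lies at the start. Best gripped across y.
- padlock0: small steel padlock with a blue band, lying flat on the bench (may be absent), 140 g: body 28 (x) x 38 (y) x 16 (z) mm, with a dark shackle that reaches to 37 mm from the origin at the +x side. Origin at the centre of the underside of the body block. Grip the body across y.
- padlock1: small steel padlock with a blue band, lying flat on the bench (may be absent), 140 g: body 28 (x) x 38 (y) x 16 (z) mm, with a dark shackle that reaches to 37 mm from the origin at the +x side. Origin at the centre of the underside of the body block. Grip the body across y.
- padlock2: small steel padlock with a blue band, lying flat on the bench (may be absent), 140 g: body 28 (x) x 38 (y) x 16 (z) mm, with a dark shackle that reaches to 37 mm from the origin at the +x side. Origin at the centre of the underside of the body block. Grip the body across y.
- cab: grey steel one-drawer cabinet, fixed on the bench, 220 (x) x 180 (y) x 100 (z) mm; the drawer opens out of its -x side, the side near the robot. Origin at the centre of its underside.
- cab_drawer0 (a joint): opening of the drawer in m: 0 fully home, up to 0.145 m open at the start. It slides along the cabinet's x (opens to -x), with about 1 N of friction and light damping, and stays where it is left.
- drawer_floor (a point): centre of the drawer's inner floor, 22 mm above the bench; moves with the drawer, axes as the cabinet's. Inside 175 mm long (x), 138 mm wide (y), walls 56 mm above the floor, blue front panel up to 88 mm above the bench. Only the length that is pulled out of the cabinet is open from above; the front inner wall is at x = -87 mm from this point.
- cab_drawer0_handle (a point): middle of the steel bar handle on the drawer's front, 62 mm above the bench; the bar runs along y, 90 mm long, and stands 35 mm out from the front panel, to -x.
- bitbin: bystander: open green bin of drill bits, 70 x 110 x 50 mm. Origin at the centre of its underside.
- spray: bystander: blue spray can with a pale grey top, 52 mm in diameter, 160 mm high. Origin at the centre of its underside.
- driver: bystander: screwdriver with a red handle, 200 mm long, lying along its x. Origin at its middle, on the bench.

How it is judged (in metres and radians):
On the way:
1. the lid lies flat, knob up, on the cork mat, let go (horizontal distance between lid and mat below 0.06 m and height (world z) of lid below 0.012 m and angle between lid's own z axis and vertical below 0.1 rad and linear speed of lid below 0.03 m/s and contact force between the fingers and lid below 0.1 N), for 0.2 s.
At the end, for the whole second after the job is handed in: Every brass cylinder present is inside the tin and every padlock present inside the drawer, at rest; the lid is seated on the tin, knob up, (within 10 mm of centred, no more than 4 mm proud, level within 0.05 rad); the tin stands upright; the drawer is home to within 5 mm (horizontal distance between each of cyl0, cyl1, cyl2, cyl3 and tin below 0.058 m and z of each of cyl0, cyl1, cyl2, cyl3, lid in the frame of tin below 0.083 m and linear speed of each of cyl0, cyl1, cyl2, cyl3, padlock0, padlock1, padlock2, lid below 0.03 m/s and x of padlock0 in the frame of drawer_floor between -0.09 and 0.09 m and y of padlock0 in the frame of drawer_floor between -0.07 and 0.07 m and z of padlock0 in the frame of drawer_floor between -0.005 and 0.056 m and x of padlock1 in the frame of drawer_floor between -0.09 and 0.09 m and y of padlock1 in the frame of drawer_floor between -0.07 and 0.07 m and z of padlock1 in the frame of drawer_floor between -0.005 and 0.056 m and x of padlock2 in the frame of drawer_floor between -0.09 and 0.09 m and y of padlock2 in the frame of drawer_floor between -0.07 and 0.07 m and z of padlock2 in the frame of drawer_floor between -0.005 and 0.056 m and horizontal distance between lid and tin below 0.01 m and z of lid in the frame of tin above 0.074 m and angle between the z axis of lid and the z axis of tin, either way round below 0.05 rad and angle between lid's own z axis and vertical below 0.1 rad and angle between tin's own z axis and vertical below 0.05 rad and value of joint cab_drawer0 below 0.005 m); the robot touches nothing.
It fails at once if the bin of drill bits is disturbed (moved more than 30 mm) (distance of bitbin from where it was at the start of the episode above 0.03 m).
It fails at once if the spray can is disturbed (moved more than 30 mm) (distance of spray from where it was at the start of the episode above 0.03 m).
It fails at once if the screwdriver is disturbed (moved more than 30 mm) (distance of driver from where it was at the start of the episode above 0.03 m).
It fails at once if the tin is tipped (angle between tin's own z axis and vertical above 0.5 rad).
Of cyl0, cyl1, cyl2, cyl3 only 3 to 4 are there at a start; the rules pass over those that are not, and their reading is None.
Of padlock0, padlock1, padlock2 only 2 to 3 are there at a start; the rules pass over those that are not, and their reading is None.
At some moment in a run one of cyl0, cyl1, cyl2, cyl3, padlock0, padlock1, padlock2 may be knocked a few centimetres aside while the robot is not near it.
Once in a run the grip may slacken for a moment while it holds something.
It also fails if it takes over 210 s, if anything falls off the work surface, if the arm or the gripper's body presses on something with over 40 N, if the wrist force passes 120 N, or if a joint passes its speed limit or range.

## Working session

There is one attempt and no reset: what is moved stays moved. The work goes in short steps, Python scripts to look and compute and a tool call to move; the robot and the scene stay as the last step left them, time stands still between calls to the robot, and variables do not carry over. Pictures are saved under pics/ and viewed, at most 14 in all, crops included, and the job is handed in when it is done.

Besides the shell and the picture viewer there is one more tool, called after "Emit:" in YAML: its name, and indented under it one key for each argument. send_rows: Moves the arm, as the interface text tells. Its arguments: {"type":"object","properties":{"offset":{"type":"array"},"delta_rot":{"type":"array"},"grip":{"type":"number"}},"required":["offset","delta_rot"]}

```bash
mkdir -p pics; ls
cat > h.py <<'E'
import numpy as np, cv2
from scipy.spatial.transform import Rotation as R
from plant import get_obs, optics, ticket, finder
def ray(cam,uv):
    c=optics.get_calibration(cam);T=np.array(c["world_from_camera"])
    d=np.array([(uv[0]-c["cx"])/c["fx"],(uv[1]-c["cy"])/c["fy"]]);u=d.copy()
    for _ in range(20): u=d/(1+c["k1"]*(u@u))
    return T[:3,3],T[:3,:3]@np.array([u[0],u[1],1])
def onz(cam,uv,z):
    o,d=ray(cam,uv); return (o+d*(z-o[2])/d[2])
def proj(cam,p):
    c=optics.get_calibration(cam);T=np.array(c["world_from_camera"])
    q=T[:3,:3].T@(np.array(p)-T[:3,3]);u=q[:2]/q[2];u=u*(1+c["k1"]*(u@u))
    return np.array([u[0]*c["fx"]+c["cx"],u[1]*c["fy"]+c["cy"]])
def snap(cam,name):
    im=optics.capture(cam);cv2.imwrite(f"pics/{name}.png",im[:,:,::-1]);return im
E
python3 - <<'E'
from h import *
print(get_obs())
for c in("top","scene","wrist"):
    k=optics.get_calibration(c);print(c,k["fx"],k["k1"],np.round(k["world_from_camera"],2).tolist())
a=snap("top","top0");b=snap("scene","scene0")
E
```

```text
pics
{'time': 0.0, 'joint_positions': array([ 9.81033415e-01,  3.42703964e-01,  1.52502851e+00,  2.59949251e-05,
        1.27538297e+00, -1.45988238e-01]), 'dq': array([ 3.62473178e-04, -9.28657065e-04, -7.82888781e-05, -3.15237464e-04,
       -4.84481354e-04,  7.00460629e-04]), 'tau': array([-4.01893567e-04, -4.31257474e+01, -2.44214487e+01,  7.16383453e-02,
        5.61140198e-02, -9.95096025e-05]), 'tool_pos': array([225.14792064, 473.8209759 , 226.05068455]), 'tcp_rot': array([-3.14008968e+00, -2.46113024e-04,  2.69781021e+00]), 'contact_force': array([0.73453868, 0.30667654, 0.31971729]), 'moment': array([ 0.04132071,  0.01962999, -0.0002048 ]), 'finger_force': 0.0, 'grip_width': 91.9263865435574}
top 347.4805240633324 -0.09459394463206383 [[-0.0, -1.0, 0.07, 530.1], [-1.0, -0.0, -0.04, -27.56], [0.04, -0.07, -1.0, 916.4], [0.0, 0.0, 0.0, 1.0]]
scene 358.24789308170114 -0.023317902366079345 [[0.23, 0.83, -0.51, 1102.49], [0.97, -0.19, 0.13, -197.42], [0.01, -0.53, -0.85, 950.5], [0.0, 0.0, 0.0, 1.0]]
wrist 273.4006892229707 -0.04605638341800628 [[0.43, 0.86, 0.28, 149.18], [0.9, -0.41, -0.14, 510.69], [-0.0, 0.31, -0.95, 384.86], [0.0, 0.0, 0.0, 1.0]]
```

View pics/top0.png

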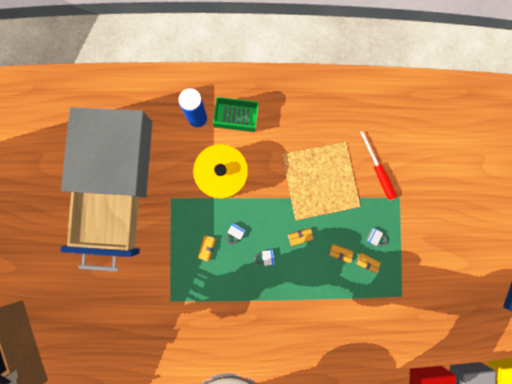

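View pics/scene0.png

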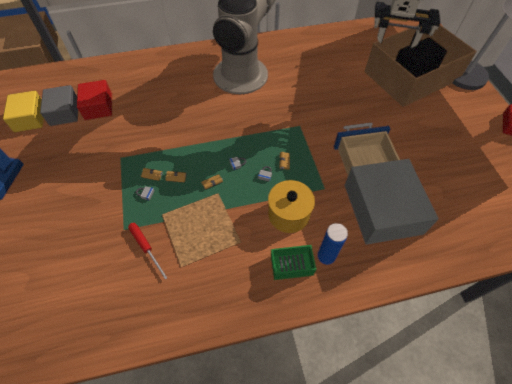

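Run:
```python
from h import *
optics.capture("top")
Z=dict(tin=0,lid=79,mat=0,cyl0=0,padlock0=0,cab=0,drawer_floor=22,cab_drawer0_handle=62,bitbin=0,spray=0,driver=0)
for n,z in Z.items():
    for r in finder.pinpoint(n,"top"):
        if r["confidence"]>.15: print(n,round(r["confidence"],2),np.round(r["uv"],1),np.round(onz("top",r["uv"],z),1))
for n in("cyl0","padlock0"):
    for r in finder.silhouettes(n,"top"):
        ys,xs=np.nonzero(r["region"])
        if len(xs)<20: continue
        P=np.array([onz("top",p,10)[:2] for p in zip(xs,ys)]).astype(np.float32)
        q=cv2.minAreaRect(P); print(n,round(r["confidence"],2),len(xs),np.round(r["box"]),q)
```

```text
lid 0.67 [221.2 170.8] [635.8  11.7  79. ]
mat 0.77 [319.3 181. ] [ 619.  -246.9    0. ]
mat 0.53 [234.9 116. ] [794.6 -20.6   0. ]
cyl0 0.68 [302.7 236.8] [ 470.6 -200.1    0. ]
cyl0 0.68 [369.6 261.5] [ 402.2 -381.8    0. ]
cyl0 0.61 [207.7 244.6] [451.7  50.2   0. ]
cyl0 0.55 [341.3 253.9] [ 423.9 -303.9    0. ]
padlock0 0.75 [236.9 232.5] [483.  -26.2   0. ]
padlock0 0.6 [341.8 250.8] [ 432.2 -305.4    0. ]
padlock0 0.48 [371.9 236.1] [ 470.1 -389.3    0. ]
padlock0 0.46 [271.2 257.5] [ 417.  -116.1    0. ]
cab 0.94 [115.2 157.6] [681.2 298.    0. ]
cab 0.32 [337.  251.1] [ 431.6 -292.3    0. ]
drawer_floor 0.85 [105.8 211. ] [539.1 311.1  22. ]
drawer_floor 0.63 [371.3 168.6] [ 650.4 -383.6   22. ]
cab_drawer0_handle 0.76 [ 97.3 271.4] [391.2 315.   62. ]
cab_drawer0_handle 0.61 [373.5 237.8] [ 469.9 -369.    62. ]
bitbin 0.75 [234.5 116.1] [794.3 -19.5   0. ]
spray 0.92 [196.6 119.9] [783.3  82.1   0. ]
driver 0.91 [372.  167.1] [ 657.5 -394.5    0. ]
cyl0 0.79 247 [358. 250. 379. 270.] ((399.4231872558594, -374.18560791015625), (62.828102111816406, 29.68913459777832), 60.68500
[... 333 characters left out ...]
394531, 52.8419303894043), (32.49814987182617, 63.930564880371094), 73.71733856201172)
padlock0 0.67 197 [368. 230. 389. 246.] ((464.43475341796875, -401.72930908203125), (52.33034133911133, 36.09870529174805), 63.443843841552734)
padlock0 0.63 198 [225. 225. 248. 246.] ((477.11993408203125, -19.963293075561523), (37.14756393432617, 49.633602142333984), 63.30775451660156)Traceback (most recent call last):
  File "<stdin>", line 11, in <module>
  File "h.py", line 10, in onz
    o,d=ray(cam,uv); return (o+d*(z-o[2])/d[2])
        ~~~^^^^^^^^
  File "h.py", line 5, in ray
    c=optics.get_calibration(cam);T=np.array(c["world_from_camera"])
ValueError: time passes only in moves, steps and waits
```

Top view shows four brass cylinders at (207,248), (300,237), (341,254) and (370,262), and three padlocks at (236,232), (265,257) and (376,237). The lid knob is at (220,170), the mat at (322,180) and the open drawer at (104,220). I'll measure these more closely.

```bash
cat > h.py <<'E'
import numpy as np, cv2
from scipy.spatial.transform import Rotation as R
from plant import get_obs, optics, ticket, finder
_c={}
def cal(cam,new=False):
    if cam not in _c or new: _c[cam]=optics.get_calibration(cam)
    return _c[cam]
def onz(cam,uv,z):
    """pixels (N,2) -> world points (N,3) on plane z"""
    c=cal(cam);T=np.array(c["world_from_camera"]);uv=np.atleast_2d(uv).astype(float)
    d=(uv-[c["cx"],c["cy"]])/[c["fx"],c["fy"]];u=d.copy()
    for _ in range(20): u=d/(1+c["k1"]*(u**2).sum(1,keepdims=True))
    D=np.c_[u,np.ones(len(u))]@T[:3,:3].T
    return T[:3,3]+D*((z-T[2,3])/D[:,2:])
def proj(cam,p):
    c=cal(cam);T=np.array(c["world_from_camera"])
    q=(np.atleast_2d(p)-T[:3,3])@T[:3,:3];u=q[:,:2]/q[:,2:];u=u*(1+c["k1"]*(u**2).sum(1,keepdims=True))
    return u*[c["fx"],c["fy"]]+[c["cx"],c["cy"]]
def snap(cam,name=None):
    cal(cam,True);im=optics.capture(cam)
    if name: cv2.imwrite(f"pics/{name}.png",im[:,:,::-1])
    return im
def rects(n,cam,z,minc=.3):
    for r in finder.silhouettes(n,cam):
        ys,xs=np.nonzero(r["region"])
        if len(xs)<20 or r["confidence"]<minc: continue
        P=onz(cam,np.c_[xs,ys],z)[:,:2].astype(np.float32);(c,s,a)=cv2.minAreaRect(P)
        if s[0]<s[1]: s=s[::-1];a+=90
        print(n,round(r["confidence"],2),"box",np.round(r["box"]).astype(int),"c",np.round(c,1),"s",np.round(s,1),"long axis deg",round(a%180,1))
def plan(*wps):
    """waypoints (x,y,z,yaw) tool down -> move calls (offset, rotvec about tool) from measured pose"""
    o=get_obs();p=np.array(o["tool_pos"]);Rc=R.from_euler("xyz",o["tcp_rot"])
    print("at",p.round(1),np.round(o["tcp_rot"],3))
    for x,y,z,yaw in wps:
        Rt=R.from_euler("xyz",[np.pi,0,yaw]);d=Rc.inv().apply(np.array([x,y,z])-p)
        rv=(Rc.inv()*Rt).as_rotvec()
        n=int(np.ceil(max(abs(d).max()/119.9,1)));step=d/n
        k=max(2,int(np.ceil(np.linalg.norm(d)/n/55))+1)
        kr=int(np.ceil(np.degrees(np.linalg.norm(rv))/10))+1
        print("->",(x,y,z,yaw))
        if np.linalg.norm(rv)>.02:
            print("  off",np.round(d/120,3),"rot",np.round(rv/2/np.pi,4),"rows",max(k,kr),"" if n==1 else f"turn alone then {n}x:")
            if n>1:
                d=Rt.inv().apply(np.array([x,y,z])-p);n=int(np.ceil(abs(d).max()/119.9));print("    ",n,"x off",np.round(d/n/120,3),"rows",k)
        else: print("  ",n,"x off",np.round(step/120,3),"rot",np.round(rv/2/np.pi,4),"rows",k)
        p=np.array([x,y,z]);Rc=Rt
E
python3 - <<'E'
from h import *
print(get_obs()["time"])
for cam,roi in(("top",(200,150,240,190)),("scene",(280,184,304,208))):
    im=snap(cam).astype(int);x0,y0,x1,y1=roi
    m=(im.max(2)<60)[y0:y1,x0:x1];ys,xs=np.nonzero(m);uv=(xs.mean()+x0,ys.mean()+y0)
    print(cam,"knob",np.round(uv,1),len(xs),onz(cam,uv,113).round(1))
    for n,z in(("lid",89),("mat",5),("cab",100),("cyl0",10),("padlock0",10)): rects(n,cam,z)
plan((225,474,226,np.pi/2))
E
```

```text
0.8
top knob [220.  169.5] 82 [[634.5  12.9 113. ]]
lid 0.9 box [193 142 248 199] c [635.7  12.8] s [129.3 128.8] long axis deg 45.1
lid 0.72 box [328 244 355 261] c [ 436.1 -274.5] s [59.2 29.8] long axis deg 72.2
mat 0.64 box [ 59 107 152 276] c [599.4 325.3] s [435.8 234.5] long axis deg 177.1
mat 0.56 box [285 140 360 219] c [ 621.  -250.3] s [182.2 179.4] long axis deg 11.2
mat 0.43 box [358 253 381 272] c [ 397.6 -376.8] s [62.9 32.3] long axis deg 63.2
cab 0.66 box [ 60 106 152 270] c [593.1 289.6] s [387.9 210. ] long axis deg 175.9
cyl0 0.86 box [329 244 352 261] c [ 426.9 -298.9] s [63.  33.6] long axis deg 73.5
cyl0 0.7 box [356 252 378 272] c [ 400.6 -373.4] s [65.1 33.3] long axis deg 61.8
cyl0 0.62 box [199 231 217 263] c [444.3  53.5] s [65.8 34.3] long axis deg 161.7
padlock0 0.79 box [230 224 244 246] c [478.9 -18.9] s [49.6 36. ] long axis deg 153.2
padlock0 0.75 box [366 228 386 245] c [ 468.7 -392.8] s [36.1 32. ] long axis deg 151.3
padlock0 0.63 box [255 250 272 267] c [418.7 -95.3] s [51.7 41.1] long axis deg 96.1
scene knob [291.3 195.8] 76 [[636.8  12.9 113. 
[... 296 characters left out ...]
3.3] s [69.3 33. ] long axis deg 164.8
cyl0 0.59 box [166 191 241 266] c [ 622.4 -247. ] s [182.7 182.6] long axis deg 101.3
cyl0 0.44 box [167 170 187 182] c [ 425.8 -297.2] s [61.3 38.2] long axis deg 76.8
padlock0 0.68 box [136 186 154 198] c [ 467.9 -391.3] s [54.9 50.7] long axis deg 20.0
padlock0 0.67 box [332 121 396 176] c [440.4 341.6] s [228.2 191.1] long axis deg 93.3
padlock0 0.66 box [230 157 247 170] c [422.6 -95.8] s [52.5 51.9] long axis deg 76.9
padlock0 0.45 box [260 167 272 184] c [485.1 -18.7] s [43.1 40.5] long axis deg 145.0
at [225.4 474.2 226.7] [3.142 0.    2.698]
-> (225, 474, 226, 1.5707963267948966)
  off [ 0.002 -0.003  0.006] rot [ 0.     -0.      0.1794] rows 8
```

Run:
```python
from h import *
P=np.pi
plan((225.4,474.2,226.7,P),(635.7,12.8,226,P),(635.7,12.8,93,P),(635.7,12.8,160,P),(620.5,-249,160,P),(620.5,-249,21,P))
```

```text
at [225.4 474.2 226.7] [3.142 0.    2.698]
-> (225.4, 474.2, 226.7, 3.141592653589793)
  off [0. 0. 0.] rot [ 0.      0.     -0.0706] rows 4 
-> (635.7, 12.8, 226, 3.141592653589793)
   4 x off [-0.855 -0.961  0.001] rot [0. 0. 0.] rows 4
-> (635.7, 12.8, 93, 3.141592653589793)
   2 x off [ 0.    -0.     0.554] rot [0. 0. 0.] rows 3
-> (635.7, 12.8, 160, 3.141592653589793)
   1 x off [ 0.     0.    -0.558] rot [0. 0. 0.] rows 3
-> (620.5, -249, 160, 3.141592653589793)
   3 x off [ 0.042 -0.727 -0.   ] rot [0. 0. 0.] rows 3
-> (620.5, -249, 21, 3.141592653589793)
   2 x off [ 0.    -0.     0.579] rot [0. 0. 0.] rows 3
```

Emit:
send_rows:
  offset:
    - [0, 0, 0]
    - [0, 0, 0]
    - [0, 0, 0]
    - [0, 0, 0]
  delta_rot:
    - [0, 0, -0.0706]
    - [0, 0, -0.0706]
    - [0, 0, -0.0706]
    - [0, 0, -0.0706]
  grip: 1

```text
time: 1.9
tool_pos: [225.4, 474.2, 226.7]
tcp_rot: [3.142, 0.0, 3.141]
contact_force: [0.9, -0.4, -0.5]
grip_width: 91.7
finger_force: 0.0
```

Emit:
send_rows:
  offset:
    - [-0.855, -0.961, 0]
    - [-0.855, -0.961, 0]
    - [-0.855, -0.961, 0]
    - [-0.855, -0.961, 0]
  delta_rot:
    - [0, 0, 0]
    - [0, 0, 0]
    - [0, 0, 0]
    - [0, 0, 0]

```text
time: 2.4
tool_pos: [329.2, 357.6, 226.9]
tcp_rot: [3.141, 0.0, 3.136]
contact_force: [0.2, 1.1, 1.1]
grip_width: 91.8
finger_force: 0.0
```

Emit:
send_rows:
  offset:
    - [-0.855, -0.961, 0]
    - [-0.855, -0.961, 0]
    - [-0.855, -0.961, 0]
    - [-0.855, -0.961, 0]
  delta_rot:
    - [0, 0, 0]
    - [0, 0, 0]
    - [0, 0, 0]
    - [0, 0, 0]

```text
time: 2.9
tool_pos: [431.2, 243.2, 226.6]
tcp_rot: [3.141, -0.0, 3.138]
contact_force: [-0.0, 1.2, 0.1]
grip_width: 92.1
finger_force: 0.0
```

Emit:
send_rows:
  offset:
    - [-0.855, -0.961, 0]
    - [-0.855, -0.961, 0]
    - [-0.855, -0.961, 0]
    - [-0.855, -0.961, 0]
  delta_rot:
    - [0, 0, 0]
    - [0, 0, 0]
    - [0, 0, 0]
    - [0, 0, 0]

```text
time: 3.4
tool_pos: [533.5, 128.6, 226.3]
tcp_rot: [3.141, -0.001, 3.14]
contact_force: [-1.1, 0.2, 0.1]
grip_width: 91.7
finger_force: 0.0
```

Emit:
send_rows:
  offset:
    - [-0.855, -0.961, 0]
    - [-0.855, -0.961, 0]
    - [-0.855, -0.961, 0]
    - [-0.855, -0.961, 0]
    - [-0.855, -0.961, 0]
  delta_rot:
    - [0, 0, 0]
    - [0, 0, 0]
    - [0, 0, 0]
    - [0, 0, 0]
    - [0, 0, 0]

```text
time: 4.03
tool_pos: [634.8, 15.4, 226.7]
tcp_rot: [3.141, -0.001, -3.14]
contact_force: [-0.2, -0.1, 0.2]
grip_width: 91.9
finger_force: 0.0
```

Emit:
send_rows:
  offset:
    - [-0.004, -0.01, 0.557]
    - [-0.004, -0.01, 0.557]
    - [-0.004, -0.01, 0.557]
    - [-0.004, -0.01, 0.557]
  delta_rot:
    - [0, 0, 0]
    - [0, 0, 0]
    - [0, 0, 0]
    - [0, 0, 0]

```text
time: 4.53
tool_pos: [637.3, 12.0, 162.6]
tcp_rot: [-3.141, 0.004, -3.141]
contact_force: [-0.3, -0.5, -0.8]
grip_width: 91.7
finger_force: 0.0
```

Emit:
send_rows:
  offset:
    - [0, 0, 0.3]
    - [0, 0, 0.554]
    - [0, 0, 0.554]
    - [0, 0, 0.554]
  delta_rot:
    - [0, 0, 0]
    - [0, 0, 0]
    - [0, 0, 0]
    - [0, 0, 0]

```text
time: 5.03
tool_pos: [637.5, 11.5, 95.7]
tcp_rot: [-3.141, 0.003, 3.141]
contact_force: [0.1, 0.1, 0.6]
grip_width: 91.6
finger_force: 0.0
```

Emit:
send_rows:
  offset:
    - [0, 0, 0]
    - [0, 0, 0]
    - [0, 0, 0]
    - [0, 0, 0]
    - [0, 0, 0]
    - [0, 0, 0]
  delta_rot:
    - [0, 0, 0]
    - [0, 0, 0]
    - [0, 0, 0]
    - [0, 0, 0]
    - [0, 0, 0]
    - [0, 0, 0]
  grip: 0

```text
time: 5.78
tool_pos: [636.2, 11.6, 93.4]
tcp_rot: [3.142, -0.0, 3.141]
contact_force: [-0.3, 0.6, -0.5]
grip_width: 36.3
finger_force: 0.0
```

Emit:
send_rows:
  offset:
    - [0, 0, 0]
    - [0, 0, 0]
    - [0, 0, 0]
    - [0, 0, 0]
  delta_rot:
    - [0, 0, 0]
    - [0, 0, 0]
    - [0, 0, 0]
    - [0, 0, 0]
  grip: 0

```text
time: 6.28
tool_pos: [636.2, 11.7, 93.4]
tcp_rot: [3.141, -0.0, 3.141]
contact_force: [-0.3, 1.1, -1.0]
grip_width: 28.9
finger_force: 30.0
```

Emit:
send_rows:
  offset:
    - [0, 0, -0.1]
    - [0, 0, -0.3]
    - [0, 0, -0.5]
    - [0, 0, -0.6]
    - [0, 0, -0.6]
  delta_rot:
    - [0, 0, 0]
    - [0, 0, 0]
    - [0, 0, 0]
    - [0, 0, 0]
    - [0, 0, 0]

```text
time: 6.9
tool_pos: [636.6, 11.5, 166.3]
tcp_rot: [-3.141, 0.002, 3.141]
contact_force: [0.8, 0.5, -2.8]
grip_width: 29.1
finger_force: 30.0
```

Emit:
send_rows:
  offset:
    - [0.044, -0.4, 0]
    - [0.044, -0.724, 0]
    - [0.044, -0.724, 0]
  delta_rot:
    - [0, 0, 0]
    - [0, 0, 0]
    - [0, 0, 0]

```text
time: 7.28
tool_pos: [630.2, -78.1, 164.0]
tcp_rot: [-3.141, -0.002, 3.138]
contact_force: [-0.2, 1.0, -2.1]
grip_width: 29.3
finger_force: 30.0
```

Emit:
send_rows:
  offset:
    - [0.044, -0.4, 0]
    - [0.044, -0.724, 0]
    - [0.044, -0.724, 0]
  delta_rot:
    - [0, 0, 0]
    - [0, 0, 0]
    - [0, 0, 0]

```text
time: 7.65
tool_pos: [625.0, -164.2, 164.2]
tcp_rot: [3.141, -0.002, 3.138]
contact_force: [0.2, -0.0, -2.0]
grip_width: 29.1
finger_force: 30.0
```

Emit:
send_rows:
  offset:
    - [0.044, -0.4, 0]
    - [0.044, -0.724, 0]
    - [0.044, -0.724, 0]
    - [0.044, -0.724, 0]
  delta_rot:
    - [0, 0, 0]
    - [0, 0, 0]
    - [0, 0, 0]
    - [0, 0, 0]

```text
time: 8.15
tool_pos: [620.3, -247.4, 164.6]
tcp_rot: [3.14, -0.001, -3.141]
contact_force: [-0.3, -0.1, -1.8]
grip_width: 29.2
finger_force: 30.0
```

Emit:
send_rows:
  offset:
    - [0, 0, 0.3]
    - [0, 0, 0.6]
    - [0, 0, 0.85]
    - [0, 0, 0.85]
  delta_rot:
    - [0, 0, 0]
    - [0, 0, 0]
    - [0, 0, 0]
    - [0, 0, 0]

```text
time: 8.65
tool_pos: [618.9, -246.2, 60.7]
tcp_rot: [3.138, -0.005, -3.14]
contact_force: [-0.5, 0.7, -1.8]
grip_width: 29.0
finger_force: 30.0
```

Emit:
send_rows:
  offset:
    - [0, 0, 0.1]
    - [0, 0, 0.2]
    - [0, 0, 0.3]
    - [0, 0, 0.355]
    - [0, 0, 0.355]
    - [0, 0, 0.355]
  delta_rot:
    - [0, 0, 0]
    - [0, 0, 0]
    - [0, 0, 0]
    - [0, 0, 0]
    - [0, 0, 0]
    - [0, 0, 0]

```text
time: 9.4
tool_pos: [620.5, -249.2, 21.1]
tcp_rot: [-3.141, 0.001, 3.141]
contact_force: [0.5, 0.3, -1.7]
grip_width: 29.2
finger_force: 30.0
```

Emit:
send_rows:
  offset:
    - [0, 0, 0]
    - [0, 0, 0]
    - [0, 0, 0]
    - [0, 0, 0]
    - [0, 0, 0]
  delta_rot:
    - [0, 0, 0]
    - [0, 0, 0]
    - [0, 0, 0]
    - [0, 0, 0]
    - [0, 0, 0]
  grip: 1

```text
time: 10.02
tool_pos: [620.3, -249.0, 20.8]
tcp_rot: [3.142, 0.0, 3.141]
contact_force: [0.2, 0.8, 0.6]
grip_width: 74.4
finger_force: 0.0
```

Emit:
send_rows:
  offset:
    - [0, 0, -0.3]
    - [0, 0, -0.85]
    - [0, 0, -0.85]
  delta_rot:
    - [0, 0, 0]
    - [0, 0, 0]
    - [0, 0, 0]

```text
time: 10.4
tool_pos: [623.1, -250.4, 128.8]
tcp_rot: [-3.136, 0.01, 3.142]
contact_force: [0.2, 0.1, -0.3]
grip_width: 91.7
finger_force: 0.0
```

Emit:
send_rows:
  offset:
    - [0.8, 0.33, -0.4]
    - [0.8, 0.33, -0.4]
    - [0.8, 0.33, -0.4]
  delta_rot:
    - [0, 0, 0]
    - [0, 0, 0]
    - [0, 0, 0]

```text
time: 10.78
tool_pos: [522.6, -208.4, 172.1]
tcp_rot: [-3.141, 0.0, 3.141]
contact_force: [0.9, -1.3, -0.4]
grip_width: 91.7
finger_force: 0.0
```

Emit:
send_rows:
  offset:
    - [0.8, 0.33, -0.45]
    - [0.8, 0.33, -0.45]
    - [0.8, 0.33, -0.45]
    - [0.8, 0.33, -0.45]
    - [0.8, 0.33, -0.45]
  delta_rot:
    - [0, 0, 0]
    - [0, 0, 0]
    - [0, 0, 0]
    - [0, 0, 0]
    - [0, 0, 0]

```text
time: 11.4
tool_pos: [429.1, -170.2, 223.8]
tcp_rot: [3.141, -0.001, 3.141]
contact_force: [-0.6, -0.7, 0.5]
grip_width: 91.7
finger_force: 0.0
```

Run:
```python
from h import *
o=get_obs();print(o["tool_pos"],o["time"])
snap("wrist","w1")
for n,z in(("cyl0",12),("padlock0",14),("lid",15)): rects(n,"wrist",z)
for n in("cyl0","padlock0"):
    for r in finder.pinpoint(n,"wrist"): print(n,round(r["confidence"],2),np.round(r["uv"]),onz("wrist",r["uv"],0).round(1)[0,:2])
snap("top","t1")
for n,z in(("cyl0",12),("padlock0",14),("lid",15)): rects(n,"top",z)
```

```text
[ 429.10073504 -170.19653936  223.76117571] 11.4
cyl0 0.82 box [142 143 187 177] c [ 425.7 -298.1] s [64.  33.2] long axis deg 70.5
cyl0 0.78 box [393 149 429 196] c [443.5  49.9] s [62.  32.6] long axis deg 164.1
cyl0 0.7 box [ 84 121 131 161] c [ 399.3 -372.6] s [66.4 33.5] long axis deg 62.1
cyl0 0.65 box [219 174 265 205] c [ 470.2 -190.1] s [62.  34.6] long axis deg 106.4
padlock0 0.97 box [ 77 172 118 207] c [ 462.2 -397.7] s [55.6 47.4] long axis deg 60.5
padlock0 0.78 box [285 140 329 172] c [416.6 -95.6] s [50.4 39.8] long axis deg 97.8
padlock0 0.58 box [337 178 375 219] c [476.3 -19.5] s [51.6 45.4] long axis deg 149.4
lid 0.64 box [171 244 243 315] c [ 622.3 -241.7] s [131.5 114.3] long axis deg 159.1
lid 0.36 box [288 139 326 172] c [416.5 -96. ] s [50.3 40.7] long axis deg 95.5
cyl0 0.88 [241. 188.] [ 469.4 -189.5]
cyl0 0.77 [112. 142.] [ 400.6 -372.1]
cyl0 0.63 [166. 161.] [ 429.3 -296.8]
cyl0 0.62 [410. 168.] [439.1  57.5]
padlock0 0.94 [352. 199.] [487.  -23.7]
padlock0 0.82 [107. 188.] [ 469.3 -390.6]
padlock0 0.77 [297. 154.] [ 419.2 -109.5]
cyl0 0.87 box [201 232 217 261] c [445.1  52.6] s [63.1 32.9] long axis deg 164.1
cyl0 0.58 box [290 231 312 246] c [ 472.  -191.7] s [60.9 31.4] long axis deg 107.7
cyl0 0.57 box [ 59 191 142 270] c [486.2 326.3] s [207.  201.1] long axis deg 85.8
padlock0 0.57 box [227 226 244 248] c [478.1 -18.4] s [54.  38.1] long axis deg 153.2
padlock0 0.48 box [261 252 271 263] c [420.  -94.3] s [35.1 13.6] long axis deg 164.4
padlock0 0.45 box [369 229 390 245] c [ 463.5 -397.3] s [52.  38.8] long axis deg 56.6
lid 0.74 box [299 157 345 204] c [ 619.2 -251. ] s [127.9 125.2] long axis deg 134.6
lid 0.44 box [ 59 106 152 268] c [599.9 322.3] s [427.9 232.7] long axis deg 176.5
```

View pics/w1.png

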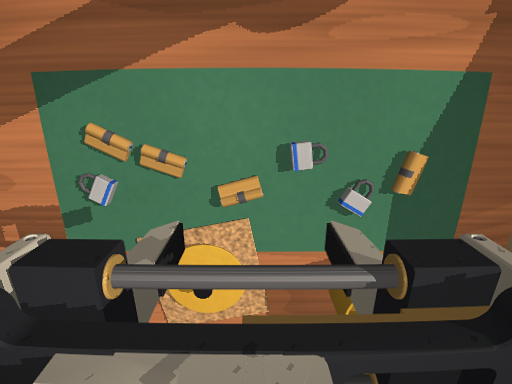

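All seven parts show clearly, and the lid lies on the mat. The padlock bodies are at (101,190), (303,156) and (355,203). Next I'll get the body axes from colour.

Run:
```python
from h import *
im=cv2.imread("pics/w1.png").astype(int)
for x0,y0,x1,y1 in((70,168,122,210),(282,136,332,176),(333,176,378,220)):
    s=im[y0:y1,x0:x1];b,g,r=s[...,0],s[...,1],s[...,2]
    m=((b>g+8)|((r>115)&(b>105))).astype(np.uint8)
    n,l,st,ce=cv2.connectedComponentsWithStats(m);k=1+st[1:,4].argmax()
    ys,xs=np.nonzero(l==k);P=onz("wrist",np.c_[xs+x0,ys+y0],14)[:,:2].astype(np.float32)
    blue=(b>r+50)[ys,xs]; bc=P[blue].mean(0)
    c,sz,a=cv2.minAreaRect(P);d=np.array(c)-bc
    print(len(xs),"c",np.round(c,1),np.round(sz,1),round(a,1),"x dir deg",np.degrees(np.arctan2(d[1],d[0])).round(1))
o=get_obs()
```

```text
605 c [ 467.9 -389.4] [31.7 46.7] 62.8 x dir deg -118.7
556 c [ 417.6 -104.9] [39.9 27.6] 7.4 x dir deg 96.0
480 c [485.7 -24.2] [45.8 28.4] 58.8 x dir deg 155.1
```

```bash
cat >> h.py <<'E'
def d2r(*w): return [(x,y,z,np.radians(a)) for x,y,z,a in w]
E
python3 - <<'E'
from h import *
plan(*d2r((429,-170,224,62),(468,-389.5,90,62),(468,-389.5,3,62),(468,-389.5,130,62),(500,295,130,62),(500,295,60,62),(500,295,130,62),(399.5,-372.5,110,62),(399.5,-372.5,3,62)))
E
```

```text
at [ 428.4 -169.8  224.8] [3.142 0.    3.141]
-> (429, -170, 224, np.float64(1.0821041362364843))
  off [-0.005 -0.002  0.006] rot [ 0.     -0.      0.3277] rows 13 
-> (468, -389.5, 90, np.float64(1.0821041362364843))
   2 x off [-0.731  0.573  0.558] rot [0. 0. 0.] rows 4
-> (468, -389.5, 3, np.float64(1.0821041362364843))
   1 x off [ 0.    -0.     0.725] rot [0. 0. 0.] rows 3
-> (468, -389.5, 130, np.float64(1.0821041362364843))
   2 x off [ 0.     0.    -0.529] rot [0. 0. 0.] rows 3
-> (500, 295, 130, np.float64(1.0821041362364843))
   6 x off [ 0.86  -0.407 -0.   ] rot [0. 0. 0.] rows 4
-> (500, 295, 60, np.float64(1.0821041362364843))
   1 x off [ 0.    -0.     0.583] rot [0. 0. 0.] rows 3
-> (500, 295, 130, np.float64(1.0821041362364843))
   1 x off [ 0.     0.    -0.583] rot [0. 0. 0.] rows 3
-> (399.5, -372.5, 110, np.float64(1.0821041362364843))
   6 x off [-0.884  0.312  0.028] rot [0. 0. 0.] rows 4
-> (399.5, -372.5, 3, np.float64(1.0821041362364843))
   1 x off [ 0.    -0.     0.892] rot [0. 0. 0.] rows 3
```

Emit:
send_rows:
  offset:
    - [0, 0, 0]
    - [0, 0, 0]
    - [0, 0, 0]
    - [0, 0, 0]
    - [0, 0, 0]
    - [0, 0, 0]
    - [0, 0, 0]
  delta_rot:
    - [0, 0, 0.1639]
    - [0, 0, 0.1639]
    - [0, 0, 0.1639]
    - [0, 0, 0.1639]
    - [0, 0, 0.1639]
    - [0, 0, 0.1639]
    - [0, 0, 0.1639]
  grip: 0.62

```text
time: 12.78
tool_pos: [428.3, -169.8, 224.8]
tcp_rot: [3.141, 0.0, 2.113]
contact_force: [0.8, -0.1, -0.0]
grip_width: 57.2
finger_force: 0.0
```

Emit:
send_rows:
  offset:
    - [0, 0, 0]
    - [0, 0, 0]
    - [0, 0, 0]
    - [0, 0, 0]
    - [0, 0, 0]
    - [0, 0, 0]
    - [0, 0, 0]
  delta_rot:
    - [0, 0, 0.1639]
    - [0, 0, 0.1639]
    - [0, 0, 0.1639]
    - [0, 0, 0.1639]
    - [0, 0, 0.1639]
    - [0, 0, 0.1639]
    - [0, 0, 0.1639]

```text
time: 13.65
tool_pos: [428.3, -169.8, 224.8]
tcp_rot: [3.141, -0.0, 1.084]
contact_force: [-0.4, 0.5, 0.1]
grip_width: 56.7
finger_force: 0.0
```

Emit:
send_rows:
  offset:
    - [-0.731, 0.573, 0.558]
    - [-0.731, 0.573, 0.558]
    - [-0.731, 0.573, 0.558]
    - [-0.731, 0.573, 0.558]
  delta_rot:
    - [0, 0, 0]
    - [0, 0, 0]
    - [0, 0, 0]
    - [0, 0, 0]

```text
time: 14.15
tool_pos: [447.6, -279.3, 157.6]
tcp_rot: [-3.141, -0.001, 1.083]
contact_force: [0.2, 0.5, 0.4]
grip_width: 56.5
finger_force: 0.0
```

Emit:
send_rows:
  offset:
    - [-0.731, 0.573, 0.558]
    - [-0.731, 0.573, 0.558]
    - [-0.731, 0.573, 0.558]
    - [-0.731, 0.573, 0.558]
    - [-0.731, 0.573, 0.558]
    - [-0.731, 0.573, 0.558]
  delta_rot:
    - [0, 0, 0]
    - [0, 0, 0]
    - [0, 0, 0]
    - [0, 0, 0]
    - [0, 0, 0]
    - [0, 0, 0]

```text
time: 14.9
tool_pos: [467.9, -388.4, 92.5]
tcp_rot: [3.14, 0.0, 1.083]
contact_force: [-0.4, -0.4, -0.0]
grip_width: 56.8
finger_force: 0.0
```

Run:
```python
from h import *
snap("wrist","w2")
for n,z in(("cyl0",12),("padlock0",14)): rects(n,"wrist",z)
plan(*d2r((468,-389.5,3,62)))
```

```text
cyl0 0.89 box [163 181 200 239] c [ 401.5 -370.1] s [59.3 33.8] long axis deg 63.0
cyl0 0.67 box [134   0 178  26] c [ 470.5 -219.7] s [32.7 16.2] long axis deg 150.9
cyl0 0.59 box [139  90 189 164] c [ 427.8 -298.9] s [61.6 34.2] long axis deg 70.5
padlock0 0.78 box [236 180 278 234] c [ 466.  -398.7] s [52.1 38.2] long axis deg 61.0
at [ 467.6 -388.8   91.6] [3.141 0.    1.083]
-> (468, -389.5, 3, np.float64(1.0821041362364843))
   1 x off [-0.003  0.005  0.739] rot [0.0002 0.     0.0001] rows 3
```

View pics/w2.png

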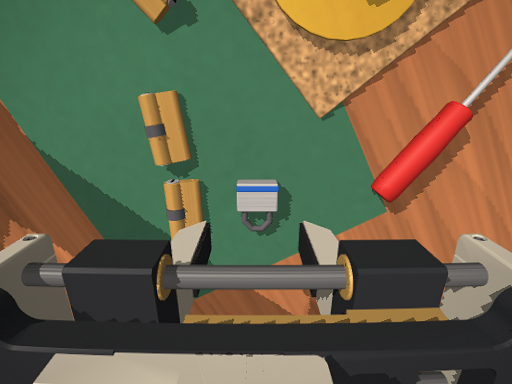

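Padlock is centred between the fingers at (257,200), and the cylinders and screwdriver are clear of them. Picking it up.

Emit:
send_rows:
  offset:
    - [0, 0.005, 0.4]
    - [0, 0.005, 0.735]
    - [0, 0.005, 0.735]
    - [0, 0.005, 0.735]
  delta_rot:
    - [0, 0, 0]
    - [0, 0, 0]
    - [0, 0, 0]
    - [0, 0, 0]

```text
time: 15.55
tool_pos: [467.9, -389.4, 2.7]
tcp_rot: [-3.142, -0.0, 1.082]
contact_force: [0.6, -0.9, -0.2]
grip_width: 56.6
finger_force: 0.0
```

Emit:
send_rows:
  offset:
    - [0, 0, 0]
    - [0, 0, 0]
    - [0, 0, 0]
    - [0, 0, 0]
    - [0, 0, 0]
  delta_rot:
    - [0, 0, 0]
    - [0, 0, 0]
    - [0, 0, 0]
    - [0, 0, 0]
    - [0, 0, 0]
  grip: 0

```text
time: 16.18
tool_pos: [468.0, -389.6, 2.9]
tcp_rot: [3.141, 0.0, 1.082]
contact_force: [-0.4, 0.0, 2.5]
grip_width: 37.6
finger_force: 30.0
```

Emit:
send_rows:
  offset:
    - [0, 0, -0.3]
    - [0, 0, -1]
    - [0, 0, -1]
    - [0, 0, -1]
  delta_rot:
    - [0, 0, 0]
    - [0, 0, 0]
    - [0, 0, 0]
    - [0, 0, 0]

```text
time: 16.68
tool_pos: [468.3, -390.1, 124.2]
tcp_rot: [3.139, 0.001, 1.082]
contact_force: [-0.5, 0.0, -2.1]
grip_width: 37.5
finger_force: 30.0
```

Emit:
send_rows:
  offset:
    - [0.86, -0.407, -0.01]
    - [0.86, -0.407, -0.01]
    - [0.86, -0.407, -0.01]
  delta_rot:
    - [0, 0, 0]
    - [0, 0, 0]
    - [0, 0, 0]

```text
time: 17.05
tool_pos: [472.1, -271.4, 121.9]
tcp_rot: [-3.136, -0.002, 1.085]
contact_force: [-0.1, -0.3, -0.7]
grip_width: 37.5
finger_force: 30.0
```

Emit:
send_rows:
  offset:
    - [0.86, -0.407, -0.01]
    - [0.86, -0.407, -0.01]
    - [0.86, -0.407, -0.01]
  delta_rot:
    - [0, 0, 0]
    - [0, 0, 0]
    - [0, 0, 0]

```text
time: 17.42
tool_pos: [477.8, -158.9, 123.7]
tcp_rot: [-3.138, -0.0, 1.085]
contact_force: [-0.3, -0.5, -2.2]
grip_width: 37.4
finger_force: 30.0
```

Emit:
send_rows:
  offset:
    - [0.86, -0.407, -0.01]
    - [0.86, -0.407, -0.01]
    - [0.86, -0.407, -0.01]
  delta_rot:
    - [0, 0, 0]
    - [0, 0, 0]
    - [0, 0, 0]

```text
time: 17.8
tool_pos: [483.8, -45.9, 125.4]
tcp_rot: [-3.14, 0.0, 1.085]
contact_force: [0.2, -1.5, -1.8]
grip_width: 37.5
finger_force: 30.0
```

Emit:
send_rows:
  offset:
    - [0.86, -0.407, -0.01]
    - [0.86, -0.407, -0.01]
    - [0.86, -0.407, -0.01]
  delta_rot:
    - [0, 0, 0]
    - [0, 0, 0]
    - [0, 0, 0]

```text
time: 18.18
tool_pos: [489.8, 67.5, 126.8]
tcp_rot: [-3.141, 0.0, 1.085]
contact_force: [0.7, 0.4, -2.1]
grip_width: 37.9
finger_force: 30.0
```

Emit:
send_rows:
  offset:
    - [0.86, -0.407, -0.01]
    - [0.86, -0.407, -0.01]
    - [0.86, -0.407, -0.01]
  delta_rot:
    - [0, 0, 0]
    - [0, 0, 0]
    - [0, 0, 0]

```text
time: 18.55
tool_pos: [495.6, 181.2, 128.0]
tcp_rot: [3.141, 0.0, 1.084]
contact_force: [-0.0, 0.3, -1.5]
grip_width: 37.3
finger_force: 30.0
```

Run:
```python
from h import *
o=get_obs();print(o["grip_width"],o["finger_force"])
snap("wrist","w3")
plan(*d2r((500,295,130,62)))
for r in finder.pinpoint("drawer_floor","wrist"): print(r["confidence"],r["uv"],onz("wrist",r["uv"],22))
for r in finder.pinpoint("cab_drawer0_handle","wrist"): print(r["confidence"],r["uv"],onz("wrist",r["uv"],62))
```

```text
37.33711729178151 30.00024139881134
at [495.4 179.7 127.9] [3.142e+00 1.000e-03 1.083e+00]
-> (500, 295, 130, np.float64(1.0821041362364843))
   1 x off [ 0.867 -0.416 -0.018] rot [0.     0.0002 0.0001] rows 4
0.71 [240.6, 43.0] [[546.45247638 303.37634302  22.        ]]
0.7 [72.4, 115.4] [[398.64139923 315.00146612  62.        ]]
```

View pics/w3.png

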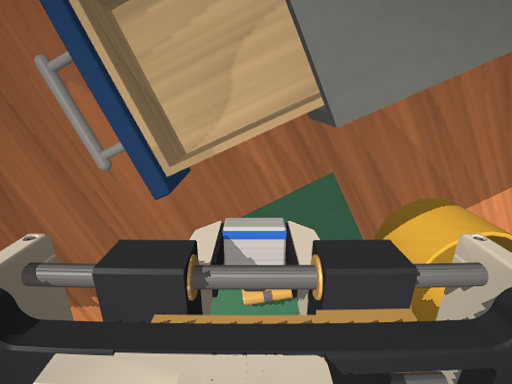

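Padlock is held. The drawer's front right inner corner is near (180,152) and the cabinet edge near (318,95). I'll turn these into coordinates.

Run:
```python
from h import *
print(onz("wrist",[[183,148]],22),onz("wrist",[[168,175],[325,108],[110,5]],78),onz("wrist",[[337,126]],100),onz("wrist",[[102,163],[42,60]],62))
```

```text
[[451.80300029 245.39309795  22.        ]] [[447.1601678  234.54338588  78.        ]
 [577.97201429 223.04043797  78.        ]
 [477.65755632 354.2463685   78.        ]] [[575.92461053 211.72270135 100.        ]] [[396.02604463 268.88276927  62.        ]
 [403.64707227 358.20009406  62.        ]]
```

Emit:
send_rows:
  offset:
    - [0.854, -0.334, 0]
    - [0.854, -0.334, 0]
    - [0.854, -0.334, 0]
    - [0.854, -0.334, 0]
  delta_rot:
    - [0, 0, 0]
    - [0, 0, 0]
    - [0, 0, 0]
    - [0, 0, 0]

```text
time: 19.2
tool_pos: [507.8, 288.0, 128.3]
tcp_rot: [-3.141, 0.001, 1.08]
contact_force: [0.0, 0.4, -1.6]
grip_width: 37.8
finger_force: 30.0
```

Emit:
send_rows:
  offset:
    - [0, 0, 0.3]
    - [0, 0, 0.6]
    - [0, 0, 0.6]
    - [0, 0, 0.6]
  delta_rot:
    - [0, 0, 0]
    - [0, 0, 0]
    - [0, 0, 0]
    - [0, 0, 0]

```text
time: 19.7
tool_pos: [508.5, 289.2, 58.0]
tcp_rot: [3.14, -0.001, 1.08]
contact_force: [0.3, 0.4, -1.3]
grip_width: 37.5
finger_force: 30.0
```

Emit:
send_rows:
  offset:
    - [0, 0, 0]
    - [0, 0, 0]
    - [0, 0, 0]
  delta_rot:
    - [0, 0, 0]
    - [0, 0, 0]
    - [0, 0, 0]
  grip: 0.55

```text
time: 20.08
tool_pos: [507.7, 290.2, 57.4]
tcp_rot: [3.141, -0.001, 1.082]
contact_force: [-0.3, -0.0, -0.2]
grip_width: 50.5
finger_force: 0.0
```

Emit:
send_rows:
  offset:
    - [0, 0, -0.6]
    - [0, 0, -0.6]
    - [0, 0, -0.6]
  delta_rot:
    - [0, 0, 0]
    - [0, 0, 0]
    - [0, 0, 0]

```text
time: 20.45
tool_pos: [507.7, 290.2, 129.5]
tcp_rot: [3.14, -0.002, 1.082]
contact_force: [-0.4, -0.2, 0.1]
grip_width: 50.5
finger_force: 0.0
```

Run:
```python
from h import *
snap("wrist","w4")
rects("padlock0","wrist",30)
plan(*d2r((401,-371.5,90,62),(401,-371.5,3,62),(401,-371.5,140,62),(636,12,140,62)))
```

```text
padlock0 0.74 box [237 177 280 224] c [504.4 279. ] s [51.5 39.3] long axis deg 62.1
at [506.6 289.7 127.5] [-3.140e+00  2.000e-03  1.082e+00]
-> (401, -371.5, 90, np.float64(1.0821041362364843))
   6 x off [-0.88   0.302  0.053] rot [-0.0002  0.0003 -0.    ] rows 4
-> (401, -371.5, 3, np.float64(1.0821041362364843))
   1 x off [ 0.    -0.     0.725] rot [0. 0. 0.] rows 3
-> (401, -371.5, 140, np.float64(1.0821041362364843))
   2 x off [ 0.     0.    -0.571] rot [0. 0. 0.] rows 3
-> (636, 12, 140, np.float64(1.0821041362364843))
   4 x off [0.935 0.057 0.   ] rot [0. 0. 0.] rows 4
```

Run:
```python
from h import *
plan(*d2r((500,190,128,105),(486,80,128,149),(486,-24,90,149)))
```

```text
at [506.6 289.7 127.5] [-3.140e+00  2.000e-03  1.082e+00]
-> (500, 190, 128, np.float64(1.8325957145940461))
  off [-0.759  0.342 -0.003] rot [-0.0003  0.0002 -0.1195] rows 6 
-> (486, 80, 128, np.float64(2.600540585471551))
  off [-0.855 -0.35  -0.   ] rot [ 0.      0.     -0.1222] rows 6 
-> (486, -24, 90, np.float64(2.600540585471551))
   1 x off [-0.446 -0.743  0.317] rot [0. 0. 0.] rows 4
```

Emit:
send_rows:
  offset:
    - [-0.759, 0.342, 0]
    - [-0.759, 0.342, 0]
    - [-0.759, 0.342, 0]
    - [-0.759, 0.342, 0]
    - [-0.759, 0.342, 0]
    - [-0.759, 0.342, 0]
  delta_rot:
    - [0, 0, -0.1195]
    - [0, 0, -0.1195]
    - [0, 0, -0.1195]
    - [0, 0, -0.1195]
    - [0, 0, -0.1195]
    - [0, 0, -0.1195]
  grip: 0.7

```text
time: 21.3
tool_pos: [500.4, 190.3, 127.9]
tcp_rot: [-3.14, -0.0, 1.829]
contact_force: [-0.5, 0.2, -0.3]
grip_width: 64.3
finger_force: 0.0
```

Emit:
send_rows:
  offset:
    - [-0.855, -0.35, 0]
    - [-0.855, -0.35, 0]
    - [-0.855, -0.35, 0]
    - [-0.855, -0.35, 0]
    - [-0.855, -0.35, 0]
    - [-0.855, -0.35, 0]
  delta_rot:
    - [0, 0, -0.1222]
    - [0, 0, -0.1222]
    - [0, 0, -0.1222]
    - [0, 0, -0.1222]
    - [0, 0, -0.1222]
    - [0, 0, -0.1222]

```text
time: 22.05
tool_pos: [486.7, 80.4, 128.4]
tcp_rot: [-3.141, -0.0, 2.598]
contact_force: [-0.6, 0.7, -0.5]
grip_width: 64.3
finger_force: 0.0
```

Emit:
send_rows:
  offset:
    - [-0.446, -0.743, 0.317]
    - [-0.446, -0.743, 0.317]
    - [-0.446, -0.743, 0.317]
    - [-0.446, -0.743, 0.317]
    - [-0.446, -0.743, 0.317]
    - [-0.446, -0.743, 0.317]
  delta_rot:
    - [0, 0, 0]
    - [0, 0, 0]
    - [0, 0, 0]
    - [0, 0, 0]
    - [0, 0, 0]
    - [0, 0, 0]

```text
time: 22.8
tool_pos: [487.0, -22.7, 91.0]
tcp_rot: [3.141, 0.001, 2.602]
contact_force: [-0.1, -0.2, 0.0]
grip_width: 64.2
finger_force: 0.0
```

```bash
cat >> h.py <<'E'
def padbody(name):
    """body rect of each padlock seen in saved wrist picture"""
    im=cv2.imread(f"pics/{name}.png").astype(int)
    for r in finder.silhouettes("padlock0","wrist"):
        if r["confidence"]<.4: continue
        m=r["region"]&((im[...,0]>im[...,1]+8)|((im[...,2]>115)&(im[...,0]>105)))
        ys,xs=np.nonzero(m)
        if len(xs)<100: continue
        P=onz("wrist",np.c_[xs,ys],14)[:,:2].astype(np.float32);c,s,a=cv2.minAreaRect(P)
        print("body",np.round(c,1),np.round(s,1),round(a,1),"box",np.round(r["box"]),round(r["confidence"],2))
E
python3 - <<'E'
from h import *
snap("wrist","w5");padbody("w5");rects("padlock0","wrist",14);rects("cyl0","wrist",12)
plan(*d2r((486,-24,3,149)))
E
```

```text
body [417.3 -94.3] [38.7 52. ] 8.6 box [110. 147. 175. 202.] 0.84
body [478. -17.] [38.1 50.2] 59.2 box [233. 155. 278. 214.] 0.79
padlock0 0.84 box [110 147 175 202] c [416.9 -93.3] s [53.9 39.3] long axis deg 98.6
padlock0 0.79 box [233 155 278 214] c [477.6 -17.4] s [52.  38.1] long axis deg 150.5
cyl0 0.81 box [281  67 330 148] c [444.3  52.5] s [62.1 32.5] long axis deg 164.5
at [486.9 -23.3  90.8] [3.141 0.    2.601]
-> (486, -24, 3, np.float64(2.600540585471551))
   1 x off [ 0.004 -0.009  0.732] rot [0.     0.0001 0.0001] rows 3
```

View pics/w5.png

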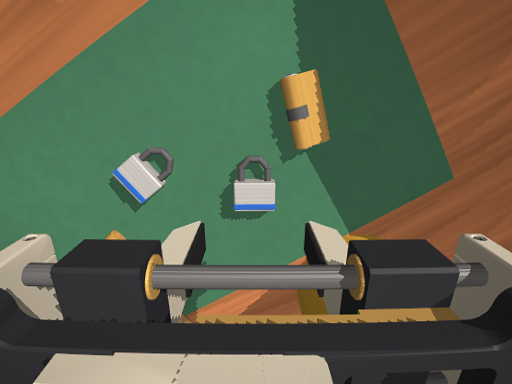

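Padlock is upright between the fingers at (255,185). Grasping and carrying it to the drawer.

Emit:
send_rows:
  offset:
    - [0, 0, 0.4]
    - [0, 0, 0.732]
    - [0, 0, 0.732]
    - [0, 0, 0.732]
  delta_rot:
    - [0, 0, 0]
    - [0, 0, 0]
    - [0, 0, 0]
    - [0, 0, 0]

```text
time: 23.5
tool_pos: [486.7, -23.6, 2.7]
tcp_rot: [-3.142, -0.0, 2.6]
contact_force: [-0.8, -0.6, -0.0]
grip_width: 64.4
finger_force: 0.0
```

Emit:
send_rows:
  offset:
    - [0, 0, 0]
    - [0, 0, 0]
    - [0, 0, 0]
    - [0, 0, 0]
    - [0, 0, 0]
    - [0, 0, 0]
  delta_rot:
    - [0, 0, 0]
    - [0, 0, 0]
    - [0, 0, 0]
    - [0, 0, 0]
    - [0, 0, 0]
    - [0, 0, 0]
  grip: 0

```text
time: 24.25
tool_pos: [486.9, -23.6, 3.0]
tcp_rot: [3.141, 0.0, 2.6]
contact_force: [-1.5, 1.5, 4.1]
grip_width: 37.7
finger_force: 30.0
```

Emit:
send_rows:
  offset:
    - [0, 0, -0.3]
    - [0, 0, -1]
    - [0, 0, -1]
    - [0, 0, -1]
  delta_rot:
    - [0, 0, 0]
    - [0, 0, 0]
    - [0, 0, 0]
    - [0, 0, 0]

```text
time: 24.75
tool_pos: [487.6, -23.9, 124.0]
tcp_rot: [3.14, 0.003, 2.6]
contact_force: [0.1, 0.5, -1.9]
grip_width: 37.5
finger_force: 30.0
```

Emit:
send_rows:
  offset:
    - [0.435, 0.853, -0.02]
    - [0.435, 0.853, -0.02]
    - [0.435, 0.853, -0.02]
  delta_rot:
    - [0, 0, 0]
    - [0, 0, 0]
    - [0, 0, 0]

```text
time: 25.12
tool_pos: [493.5, 93.9, 123.2]
tcp_rot: [-3.14, -0.003, 2.605]
contact_force: [-0.8, -0.1, -2.1]
grip_width: 37.4
finger_force: 30.0
```

Emit:
send_rows:
  offset:
    - [0.435, 0.853, -0.02]
    - [0.435, 0.853, -0.02]
    - [0.435, 0.853, -0.02]
  delta_rot:
    - [0, 0, 0]
    - [0, 0, 0]
    - [0, 0, 0]

```text
time: 25.5
tool_pos: [502.0, 207.6, 125.8]
tcp_rot: [-3.14, -0.002, 2.604]
contact_force: [1.2, -1.2, -1.2]
grip_width: 37.7
finger_force: 30.0
```

Emit:
send_rows:
  offset:
    - [0.435, 0.853, -0.02]
    - [0.435, 0.853, -0.02]
    - [0.435, 0.853, -0.02]
    - [0.435, 0.853, -0.02]
    - [0.435, 0.853, -0.02]
  delta_rot:
    - [0, 0, 0]
    - [0, 0, 0]
    - [0, 0, 0]
    - [0, 0, 0]
    - [0, 0, 0]

```text
time: 26.12
tool_pos: [510.9, 318.2, 129.5]
tcp_rot: [-3.14, -0.001, 2.598]
contact_force: [-0.0, -0.4, -1.0]
grip_width: 37.8
finger_force: 30.0
```

Emit:
send_rows:
  offset:
    - [0, 0, 0.3]
    - [0, 0, 0.6]
    - [0, 0, 0.6]
    - [0, 0, 0.6]
  delta_rot:
    - [0, 0, 0]
    - [0, 0, 0]
    - [0, 0, 0]
    - [0, 0, 0]

```text
time: 26.62
tool_pos: [511.8, 319.9, 59.4]
tcp_rot: [3.14, 0.001, 2.599]
contact_force: [-0.3, -0.8, -1.9]
grip_width: 37.9
finger_force: 30.0
```

Emit:
send_rows:
  offset:
    - [0, 0, 0]
    - [0, 0, 0]
    - [0, 0, 0]
  delta_rot:
    - [0, 0, 0]
    - [0, 0, 0]
    - [0, 0, 0]
  grip: 0.55

```text
time: 27.0
tool_pos: [511.1, 320.4, 58.8]
tcp_rot: [3.14, 0.001, 2.601]
contact_force: [0.0, 1.0, 1.2]
grip_width: 50.4
finger_force: 0.0
```

Emit:
send_rows:
  offset:
    - [0, 0, -0.6]
    - [0, 0, -0.6]
    - [0, 0, -0.6]
  delta_rot:
    - [0, 0, 0]
    - [0, 0, 0]
    - [0, 0, 0]

```text
time: 27.38
tool_pos: [511.0, 320.4, 130.9]
tcp_rot: [3.14, 0.001, 2.601]
contact_force: [-0.2, 0.2, -0.4]
grip_width: 50.4
finger_force: 0.0
```

Run:
```python
from h import *
plan(*d2r((480,215,129,125),(455,110,120,100),(430,0,110,98.5),(418.5,-105,90,98.5),(418.5,-105,3,98.5),(418.5,-105,125,98.5),(520,305,130,98.5)))
```

```text
at [511.  320.4 130.9] [3.140e+00 1.000e-03 2.601e+00]
-> (480, 215, 129, np.float64(2.181661564992912))
  off [-0.231 -0.886  0.014] rot [0.0003 0.0001 0.0667] rows 4 
-> (455, 110, 120, np.float64(1.7453292519943295))
  off [-0.597 -0.673  0.075] rot [ 0.     -0.      0.0694] rows 4 
-> (430, 0, 110, np.float64(1.7191493132144147))
  off [-0.867 -0.364  0.083] rot [-0.     -0.      0.0042] rows 4 
-> (418.5, -105, 90, np.float64(1.7191493132144147))
   1 x off [-0.851 -0.224  0.167] rot [0. 0. 0.] rows 3
-> (418.5, -105, 3, np.float64(1.7191493132144147))
   1 x off [-0.    -0.     0.725] rot [0. 0. 0.] rows 3
-> (418.5, -105, 125, np.float64(1.7191493132144147))
   2 x off [ 0.     0.    -0.508] rot [0. 0. 0.] rows 3
-> (520, 305, 130, np.float64(1.7191493132144147))
   4 x off [ 0.814  0.335 -0.01 ] rot [0. 0. 0.] rows 3
```

Emit:
send_rows:
  offset:
    - [-0.231, -0.886, 0.014]
    - [-0.231, -0.886, 0.014]
    - [-0.231, -0.886, 0.014]
    - [-0.231, -0.886, 0.014]
  delta_rot:
    - [0, 0, 0.0667]
    - [0, 0, 0.0667]
    - [0, 0, 0.0667]
    - [0, 0, 0.0667]
  grip: 0.7

```text
time: 27.88
tool_pos: [479.0, 214.2, 127.1]
tcp_rot: [-3.139, -0.001, 2.181]
contact_force: [-0.0, 0.4, 0.2]
grip_width: 64.0
finger_force: 0.0
```

Emit:
send_rows:
  offset:
    - [-0.597, -0.673, 0.075]
    - [-0.597, -0.673, 0.075]
    - [-0.597, -0.673, 0.075]
    - [-0.597, -0.673, 0.075]
  delta_rot:
    - [0, 0, 0.0694]
    - [0, 0, 0.0694]
    - [0, 0, 0.0694]
    - [0, 0, 0.0694]

```text
time: 28.38
tool_pos: [454.5, 109.8, 118.7]
tcp_rot: [-3.141, -0.0, 1.747]
contact_force: [0.4, 0.2, 0.3]
grip_width: 64.3
finger_force: 0.0
```

Emit:
send_rows:
  offset:
    - [-0.867, -0.364, 0.083]
    - [-0.867, -0.364, 0.083]
    - [-0.867, -0.364, 0.083]
    - [-0.867, -0.364, 0.083]
  delta_rot:
    - [0, 0, 0.0042]
    - [0, 0, 0.0042]
    - [0, 0, 0.0042]
    - [0, 0, 0.0042]

```text
time: 28.88
tool_pos: [430.1, 0.4, 109.2]
tcp_rot: [3.141, -0.0, 1.72]
contact_force: [-0.2, 0.5, -0.2]
grip_width: 64.1
finger_force: 0.0
```

Emit:
send_rows:
  offset:
    - [-0.851, -0.224, 0.167]
    - [-0.851, -0.224, 0.167]
    - [-0.851, -0.224, 0.167]
    - [-0.851, -0.224, 0.167]
    - [-0.851, -0.224, 0.167]
    - [-0.851, -0.224, 0.167]
  delta_rot:
    - [0, 0, 0]
    - [0, 0, 0]
    - [0, 0, 0]
    - [0, 0, 0]
    - [0, 0, 0]
    - [0, 0, 0]

```text
time: 29.62
tool_pos: [418.5, -104.2, 89.5]
tcp_rot: [3.141, 0.0, 1.721]
contact_force: [1.3, 0.6, 0.3]
grip_width: 64.2
finger_force: 0.0
```

Run:
```python
from h import *
snap("wrist","w6");rects("padlock0","wrist",14);rects("cyl0","wrist",12)
plan(*d2r((418.5,-105,3,98.5)))
snap("top");rects("padlock0","top",14);rects("cyl0","top",12);rects("tin","top",85)
```

```text
padlock0 0.93 box [232 158 277 212] c [417.9 -94. ] s [52.2 38.1] long axis deg 96.9
cyl0 0.9 box [276   0 361  46] c [443.9  51.2] s [63.3 31.4] long axis deg 166.5
at [ 418.3 -104.8   89.4] [3.141 0.    1.72 ]
-> (418.5, -105, 3, np.float64(1.7191493132144147))
   1 x off [-0.002  0.001  0.72 ] rot [0.     0.     0.0001] rows 3
padlock0 0.62 box [ 93 213 108 231] c [511.1 334.7] s [40.4 39.5] long axis deg 136.2
padlock0 0.53 box [103 214 129 232] c [504.4 285.4] s [50.6 38. ] long axis deg 64.1
cyl0 0.86 box [355 252 383 273] c [ 401.  -373.3] s [68.7 35.6] long axis deg 63.1
cyl0 0.7 box [291 228 313 243] c [ 472.2 -192.1] s [63.4 33. ] long axis deg 107.7
cyl0 0.64 box [203 234 214 259] c [446.1  53.2] s [55.9 30.2] long axis deg 161.7
cyl0 0.56 box [ 62 191 141 270] c [485.5 329.3] s [209.9 201.3] long axis deg 87.7
cyl0 0.51 box [329 243 354 261] c [ 427.3 -296.8] s [63.  30.6] long axis deg 71.1
tin 0.69 box [ 59 108 152 270] c [595.5 296.4] s [395.8 213.5] long axis deg 176.2
tin 0.59 box [194 147 246 197] c [633.7  14.3] s [123.4 120.2] long axis deg 179.9
```

Emit:
send_rows:
  offset:
    - [0, 0, 0.4]
    - [0, 0, 0.72]
    - [0, 0, 0.72]
    - [0, 0, 0.72]
  delta_rot:
    - [0, 0, 0]
    - [0, 0, 0]
    - [0, 0, 0]
    - [0, 0, 0]

```text
time: 30.48
tool_pos: [418.1, -105.2, 2.7]
tcp_rot: [-3.141, -0.0, 1.719]
contact_force: [0.8, -0.5, -0.0]
grip_width: 64.2
finger_force: 0.0
```

Emit:
send_rows:
  offset:
    - [0, 0, 0]
    - [0, 0, 0]
    - [0, 0, 0]
    - [0, 0, 0]
    - [0, 0, 0]
    - [0, 0, 0]
  delta_rot:
    - [0, 0, 0]
    - [0, 0, 0]
    - [0, 0, 0]
    - [0, 0, 0]
    - [0, 0, 0]
    - [0, 0, 0]
  grip: 0

```text
time: 31.22
tool_pos: [418.3, -105.2, 3.1]
tcp_rot: [3.141, 0.0, 1.719]
contact_force: [-0.2, 1.6, 4.4]
grip_width: 37.3
finger_force: 30.0
```

Emit:
send_rows:
  offset:
    - [0, 0, -0.3]
    - [0, 0, -1]
    - [0, 0, -1]
    - [0, 0, -1]
  delta_rot:
    - [0, 0, 0]
    - [0, 0, 0]
    - [0, 0, 0]
    - [0, 0, 0]

```text
time: 31.72
tool_pos: [418.8, -105.5, 123.9]
tcp_rot: [3.139, 0.002, 1.719]
contact_force: [-0.1, 0.1, -1.9]
grip_width: 38.1
finger_force: 30.0
```

Emit:
send_rows:
  offset:
    - [0.814, 0.33, -0.02]
    - [0.814, 0.33, -0.02]
    - [0.814, 0.33, -0.02]
  delta_rot:
    - [0, 0, 0]
    - [0, 0, 0]
    - [0, 0, 0]

```text
time: 32.1
tool_pos: [442.0, -0.4, 123.4]
tcp_rot: [-3.138, -0.002, 1.723]
contact_force: [0.3, -1.2, -1.5]
grip_width: 37.9
finger_force: 30.0
```

Emit:
send_rows:
  offset:
    - [0.814, 0.33, -0.02]
    - [0.814, 0.33, -0.02]
    - [0.814, 0.33, -0.02]
  delta_rot:
    - [0, 0, 0]
    - [0, 0, 0]
    - [0, 0, 0]

```text
time: 32.48
tool_pos: [467.3, 101.2, 126.1]
tcp_rot: [-3.139, -0.0, 1.722]
contact_force: [-0.5, -0.4, -2.4]
grip_width: 38.0
finger_force: 30.0
```

Emit:
send_rows:
  offset:
    - [0.814, 0.33, -0.02]
    - [0.814, 0.33, -0.02]
    - [0.814, 0.33, -0.02]
  delta_rot:
    - [0, 0, 0]
    - [0, 0, 0]
    - [0, 0, 0]

```text
time: 32.85
tool_pos: [492.3, 202.8, 128.6]
tcp_rot: [-3.14, 0.0, 1.721]
contact_force: [0.4, -0.8, -1.6]
grip_width: 37.8
finger_force: 30.0
```

Emit:
send_rows:
  offset:
    - [0.814, 0.33, 0]
    - [0.814, 0.33, 0]
    - [0.814, 0.33, 0]
    - [0.814, 0.33, 0]
    - [0.814, 0.33, 0]
    - [0.814, 0.33, 0]
  delta_rot:
    - [0, 0, 0]
    - [0, 0, 0]
    - [0, 0, 0]
    - [0, 0, 0]
    - [0, 0, 0]
    - [0, 0, 0]

```text
time: 33.6
tool_pos: [517.3, 303.4, 130.3]
tcp_rot: [-3.142, 0.0, 1.718]
contact_force: [-0.5, -0.7, -1.3]
grip_width: 37.8
finger_force: 30.0
```

Emit:
send_rows:
  offset:
    - [0, 0, 0.3]
    - [0, 0, 0.55]
    - [0, 0, 0.55]
    - [0, 0, 0.55]
  delta_rot:
    - [0, 0, 0]
    - [0, 0, 0]
    - [0, 0, 0]
    - [0, 0, 0]

```text
time: 34.1
tool_pos: [518.0, 304.7, 65.4]
tcp_rot: [3.14, -0.001, 1.719]
contact_force: [0.1, 0.3, -1.3]
grip_width: 37.8
finger_force: 30.0
```

Emit:
send_rows:
  offset:
    - [0, 0, 0]
    - [0, 0, 0]
    - [0, 0, 0]
  delta_rot:
    - [0, 0, 0]
    - [0, 0, 0]
    - [0, 0, 0]
  grip: 0.49

```text
time: 34.48
tool_pos: [517.6, 304.8, 64.9]
tcp_rot: [3.14, -0.0, 1.719]
contact_force: [-0.1, -0.0, 0.8]
grip_width: 45.1
finger_force: 0.2
```

Emit:
send_rows:
  offset:
    - [0, 0, -0.55]
    - [0, 0, -0.55]
    - [0, 0, -0.55]
  delta_rot:
    - [0, 0, 0]
    - [0, 0, 0]
    - [0, 0, 0]

```text
time: 34.85
tool_pos: [517.2, 304.7, 130.6]
tcp_rot: [3.141, -0.0, 1.719]
contact_force: [-0.4, -0.7, -0.2]
grip_width: 45.0
finger_force: 0.0
```

Run:
```python
from h import *
plan(*d2r((495,220,130,122),(470,135,110,145),(445,52,90,164.5),(445,52,3,164.5),(445,52,125,164.5),(636,12,140,164.5)))
```

```text
at [517.2 304.7 130.6] [ 3.141 -0.     1.719]
-> (495, 220, 130, np.float64(2.129301687433082))
  off [-0.671 -0.287  0.004] rot [ 0.0002 -0.     -0.0653] rows 4 
-> (470, 135, 110, np.float64(2.530727415391778))
  off [-0.49  -0.552  0.167] rot [ 0.      0.     -0.0639] rows 4 
-> (445, 52, 90, np.float64(2.871066619530672))
  off [-0.226 -0.686  0.167] rot [ 0.      0.     -0.0542] rows 3 
-> (445, 52, 3, np.float64(2.871066619530672))
   1 x off [ 0.    -0.     0.725] rot [0. 0. 0.] rows 3
-> (445, 52, 125, np.float64(2.871066619530672))
   2 x off [-0.     0.    -0.508] rot [0. 0. 0.] rows 3
-> (636, 12, 140, np.float64(2.871066619530672))
   2 x off [-0.811  0.052 -0.062] rot [0. 0. 0.] rows 3
```

Emit:
send_rows:
  offset:
    - [-0.671, -0.287, 0]
    - [-0.671, -0.287, 0]
    - [-0.671, -0.287, 0]
    - [-0.671, -0.287, 0]
  delta_rot:
    - [0, 0, -0.0653]
    - [0, 0, -0.0653]
    - [0, 0, -0.0653]
    - [0, 0, -0.0653]
  grip: 0.7

```text
time: 35.35
tool_pos: [495.1, 220.4, 129.5]
tcp_rot: [-3.141, -0.001, 2.127]
contact_force: [-0.6, -0.6, 0.2]
grip_width: 64.2
finger_force: 0.0
```

Emit:
send_rows:
  offset:
    - [-0.49, -0.552, 0.167]
    - [-0.49, -0.552, 0.167]
    - [-0.49, -0.552, 0.167]
    - [-0.49, -0.552, 0.167]
  delta_rot:
    - [0, 0, -0.0639]
    - [0, 0, -0.0639]
    - [0, 0, -0.0639]
    - [0, 0, -0.0639]

```text
time: 35.85
tool_pos: [470.8, 136.0, 110.2]
tcp_rot: [3.141, 0.0, 2.528]
contact_force: [0.7, -0.5, -0.1]
grip_width: 64.2
finger_force: 0.0
```

Emit:
send_rows:
  offset:
    - [-0.226, -0.686, 0.167]
    - [-0.226, -0.686, 0.167]
    - [-0.226, -0.686, 0.167]
    - [-0.226, -0.686, 0.167]
    - [-0.226, -0.686, 0.167]
  delta_rot:
    - [0, 0, -0.0542]
    - [0, 0, -0.0542]
    - [0, 0, -0.0542]
    - [0, 0, -0.0542]
    - [0, 0, -0.0542]

```text
time: 36.48
tool_pos: [445.7, 53.0, 90.3]
tcp_rot: [3.141, 0.001, 2.871]
contact_force: [-0.8, 0.2, 0.9]
grip_width: 64.6
finger_force: 0.0
```

Run:
```python
from h import *
snap("wrist","w7");rects("cyl0","wrist",10)
plan(*d2r((445,52,3,164.5)))
im=snap("top","t7");rects("padlock0","top",30);rects("cyl0","top",10)
cv2.imwrite("pics/t7c.png",cv2.resize(np.ascontiguousarray(im[90:290,50:260,::-1]),None,fx=3,fy=3))
```

```text
cyl0 0.87 box [240 155 273 226] c [445.1  53.6] s [64.8 32.5] long axis deg 163.5
cyl0 0.58 box [ 55 247  62 262] c [ 455.7 -159.2] s [11.7  5.3] long axis deg 150.9
at [445.4  52.8  90.2] [3.141e+00 1.000e-03 2.871e+00]
-> (445, 52, 3, np.float64(2.871066619530672))
   1 x off [ 0.002 -0.008  0.727] rot [0.0001 0.0001 0.0001] rows 3
padlock0 0.68 box [102 216 128 231] c [505.8 281.9] s [40.4 37.3] long axis deg 63.9
padlock0 0.64 box [ 94 206 109 216] c [538.3 326.5] s [52.1 22.5] long axis deg 72.2
padlock0 0.47 box [ 90 216 107 232] c [503.3 328.9] s [42.5 38.8] long axis deg 162.3
cyl0 0.72 box [289 227 314 243] c [ 473.2 -191.5] s [64.8 34.8] long axis deg 103.2
cyl0 0.7 box [354 253 379 272] c [ 401.6 -373.8] s [67.5 34.5] long axis deg 63.1
cyl0 0.62 box [330 244 354 260] c [ 427.5 -298.9] s [69.  32.5] long axis deg 71.2
```

View pics/t7c.png

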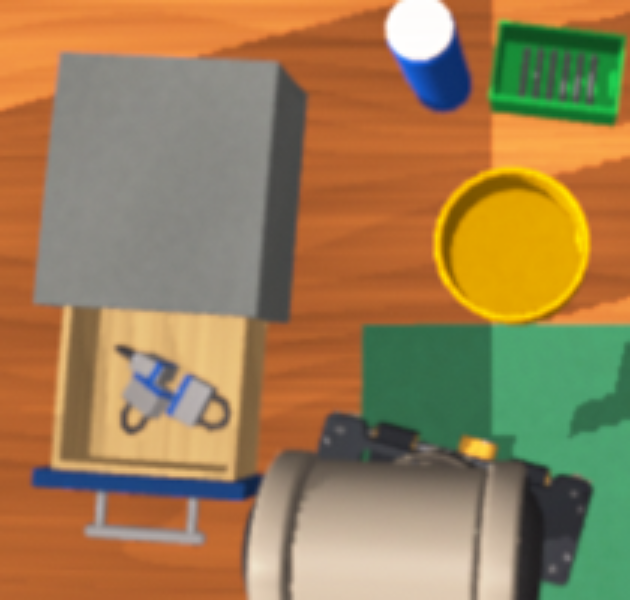

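Three padlocks are in the drawer and the tin is empty and upright at about (221,172) in the full picture. Now the first cylinder.

Emit:
send_rows:
  offset:
    - [0, 0, 0.4]
    - [0, 0, 0.727]
    - [0, 0, 0.727]
    - [0, 0, 0.727]
  delta_rot:
    - [0, 0, 0]
    - [0, 0, 0]
    - [0, 0, 0]
    - [0, 0, 0]

```text
time: 37.22
tool_pos: [444.9, 52.0, 2.7]
tcp_rot: [-3.142, -0.001, 2.871]
contact_force: [-0.2, -0.1, 0.2]
grip_width: 64.3
finger_force: 0.0
```

Emit:
send_rows:
  offset:
    - [0, 0, 0]
    - [0, 0, 0]
    - [0, 0, 0]
    - [0, 0, 0]
    - [0, 0, 0]
    - [0, 0, 0]
  delta_rot:
    - [0, 0, 0]
    - [0, 0, 0]
    - [0, 0, 0]
    - [0, 0, 0]
    - [0, 0, 0]
    - [0, 0, 0]
  grip: 0

```text
time: 37.98
tool_pos: [445.0, 52.0, 2.9]
tcp_rot: [3.141, 0.0, 2.871]
contact_force: [0.0, 0.4, 2.5]
grip_width: 32.1
finger_force: 30.0
```

Emit:
send_rows:
  offset:
    - [0, 0, -0.3]
    - [0, 0, -1]
    - [0, 0, -1]
    - [0, 0, -1]
  delta_rot:
    - [0, 0, 0]
    - [0, 0, 0]
    - [0, 0, 0]
    - [0, 0, 0]

```text
time: 38.48
tool_pos: [445.8, 51.9, 124.0]
tcp_rot: [3.141, 0.004, 2.871]
contact_force: [0.4, 0.4, -1.9]
grip_width: 31.8
finger_force: 30.0
```

Emit:
send_rows:
  offset:
    - [-0.4, 0.04, -0.08]
    - [-0.8, 0.08, -0.08]
    - [-0.8, 0.08, -0.08]
    - [-0.8, 0.08, -0.08]
  delta_rot:
    - [0, 0, 0]
    - [0, 0, 0]
    - [0, 0, 0]
    - [0, 0, 0]

```text
time: 38.98
tool_pos: [538.3, 35.7, 130.2]
tcp_rot: [-3.141, -0.005, 2.871]
contact_force: [-0.5, 0.9, -0.5]
grip_width: 31.6
finger_force: 30.0
```

Emit:
send_rows:
  offset:
    - [-0.4, 0.05, -0.08]
    - [-0.805, 0.1, -0.08]
    - [-0.805, 0.1, -0.08]
    - [-0.805, 0.1, -0.08]
    - [-0.805, 0.1, -0.08]
  delta_rot:
    - [0, 0, 0]
    - [0, 0, 0]
    - [0, 0, 0]
    - [0, 0, 0]
    - [0, 0, 0]

```text
time: 39.6
tool_pos: [634.9, 21.7, 141.9]
tcp_rot: [-3.141, -0.001, 2.872]
contact_force: [-0.3, 0.0, -1.2]
grip_width: 31.5
finger_force: 30.0
```

Run:
```python
from h import *
im=snap("wrist","w8");o=get_obs();print(o["tool_pos"],o["grip_width"],o["finger_force"])
rects("tin","wrist",85)
plan(*d2r((635,22,35,164.5)))
```

```text
[635.21812886  21.68428272 142.22698421] 31.797086586764312 29.999273121356964
tin 0.91 box [173 127 321 239] c [615.   18.1] s [122.6  95.7] long axis deg 79.5
at [635.5  21.6 142.3] [ 3.142 -0.     2.872]
-> (635, 22, 35, np.float64(2.871066619530672))
   1 x off [0.004 0.002 0.894] rot [ 0.     -0.      0.0001] rows 3
```

View pics/w8.png

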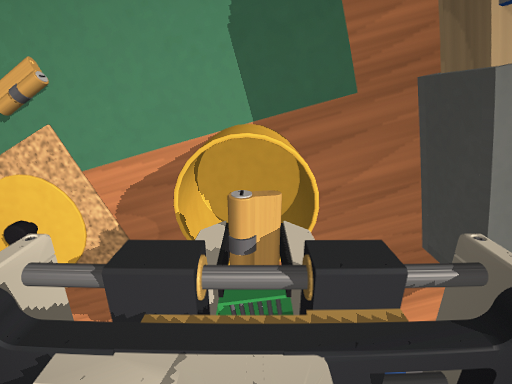

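The cylinder hangs over the tin. I'll check the tin's centre from rim points (176,197), (318,197) and (247,131).

Run:
```python
from h import *
from scipy.optimize import least_squares
im=cv2.imread("pics/w8.png").astype(int)
yel=(im[...,2]>1.15*im[...,1])*0+((im[...,2]>190)&(im[...,1]>135)&(im[...,0]<70))
m=yel.astype(np.uint8);m[:125]=0;m[240:]=0;m[:,:165]=0;m[:,330:]=0
pts=[]
for y in range(150,205,3):
    xs=np.nonzero(m[y,165:215])[0]; 
    if len(xs): pts.append((165+xs[0],y))
    xs=np.nonzero(m[y,280:330])[0]
    if len(xs): pts.append((280+xs[-1],y))
for r0 in (62,):
    P=onz("wrist",pts,85)[:,:2]
    f=lambda c:np.hypot(*(P-c[:2]).T)-r0
    s=least_squares(f,[635,12],loss="soft_l1");print(len(pts),s.x,np.abs(s.fun).mean()); print(P.round(0).tolist())
```

```text
38 [637.1267863   14.02804819] 0.34052145365582737
[[580.0, -9.0], [600.0, 65.0], [581.0, -13.0], [603.0, 67.0], [583.0, -16.0], [606.0, 68.0], [585.0, -19.0], [609.0, 70.0], [586.0, -22.0], [612.0, 71.0], [588.0, -24.0], [615.0, 72.0], [590.0, -26.0], [618.0, 73.0], [592.0, -29.0], [620.0, 73.0], [594.0, -31.0], [623.0, 74.0], [596.0, -33.0], [626.0, 75.0], [599.0, -34.0], [629.0, 76.0], [601.0, -36.0], [631.0, 75.0], [603.0, -38.0], [634.0, 75.0], [605.0, -40.0], [637.0, 76.0], [608.0, -41.0], [640.0, 76.0], [610.0, -41.0], [642.0, 75.0], [613.0, -42.0], [645.0, 75.0], [615.0, -43.0], [648.0, 74.0], [618.0, -44.0], [650.0, 74.0]]
```

Emit:
send_rows:
  offset:
    - [0, 0, 0.3]
    - [0, 0, 0.6]
    - [0, 0, 0.87]
    - [0, 0, 0.87]
    - [0, 0, 0.87]
  delta_rot:
    - [0, 0, 0]
    - [0, 0, 0]
    - [0, 0, 0]
    - [0, 0, 0]
    - [0, 0, 0]

```text
time: 40.33
tool_pos: [637.1, 21.3, 39.2]
tcp_rot: [3.141, 0.002, 2.871]
contact_force: [0.5, 0.8, -0.1]
grip_width: 31.8
finger_force: 30.0
```

Emit:
send_rows:
  offset:
    - [0, 0, 0]
    - [0, 0, 0]
    - [0, 0, 0]
  delta_rot:
    - [0, 0, 0]
    - [0, 0, 0]
    - [0, 0, 0]
  grip: 0.48

```text
time: 40.7
tool_pos: [636.7, 21.3, 38.4]
tcp_rot: [3.141, 0.001, 2.871]
contact_force: [-0.1, 0.3, 0.1]
grip_width: 43.7
finger_force: 0.0
```

Emit:
send_rows:
  offset:
    - [0, 0, -0.9]
    - [0, 0, -0.9]
    - [0, 0, -0.9]
    - [0, 0, -0.9]
  delta_rot:
    - [0, 0, 0]
    - [0, 0, 0]
    - [0, 0, 0]
    - [0, 0, 0]

```text
time: 41.2
tool_pos: [635.8, 21.4, 145.1]
tcp_rot: [-3.141, -0.001, 2.871]
contact_force: [0.3, 0.4, -0.1]
grip_width: 44.1
finger_force: 0.0
```

Run:
```python
from h import *
plan(*d2r((580,-50,135,145),(525,-120,110,125),(471.5,-191,90,106.5),(471.5,-191,3,106.5),(471.5,-191,123,106.5),(638,4,140,106.5)))
```

```text
at [635.8  21.4 145.1] [-3.141e+00 -1.000e-03  2.871e+00]
-> (580, -50, 135, np.float64(2.530727415391778))
  off [ 0.29  -0.697  0.084] rot [-0.     -0.0001  0.0542] rows 3 
-> (525, -120, 110, np.float64(2.181661564992912))
  off [ 0.041 -0.741  0.208] rot [-0.     -0.      0.0556] rows 4 
-> (471.5, -191, 90, np.float64(1.858775653373961))
  off [-0.229 -0.705  0.167] rot [ 0.     -0.      0.0514] rows 3 
-> (471.5, -191, 3, np.float64(1.858775653373961))
   1 x off [-0.    -0.     0.725] rot [0. 0. 0.] rows 3
-> (471.5, -191, 123, np.float64(1.858775653373961))
   2 x off [ 0.   0.  -0.5] rot [0. 0. 0.] rows 3
-> (638, 4, 140, np.float64(1.858775653373961))
   2 x off [ 0.582  0.896 -0.071] rot [0. 0. 0.] rows 4
```

Emit:
send_rows:
  offset:
    - [0.29, -0.697, 0.084]
    - [0.29, -0.697, 0.084]
    - [0.29, -0.697, 0.084]
    - [0.29, -0.697, 0.084]
  delta_rot:
    - [0, 0, 0.0542]
    - [0, 0, 0.0542]
    - [0, 0, 0.0542]
    - [0, 0, 0.0542]

```text
time: 41.7
tool_pos: [580.6, -49.5, 134.7]
tcp_rot: [-3.142, -0.001, 2.533]
contact_force: [-0.2, 0.5, 0.2]
grip_width: 43.8
finger_force: 0.0
```

Emit:
send_rows:
  offset:
    - [0.041, -0.741, 0.208]
    - [0.041, -0.741, 0.208]
    - [0.041, -0.741, 0.208]
    - [0.041, -0.741, 0.208]
  delta_rot:
    - [0, 0, 0.0556]
    - [0, 0, 0.0556]
    - [0, 0, 0.0556]
    - [0, 0, 0.0556]

```text
time: 42.2
tool_pos: [526.6, -119.2, 110.7]
tcp_rot: [3.141, 0.001, 2.185]
contact_force: [0.5, 0.6, 0.5]
grip_width: 43.9
finger_force: 0.0
```

Emit:
send_rows:
  offset:
    - [-0.229, -0.705, 0.167]
    - [-0.229, -0.705, 0.167]
    - [-0.229, -0.705, 0.167]
    - [-0.229, -0.705, 0.167]
    - [-0.229, -0.705, 0.167]
    - [-0.229, -0.705, 0.167]
  delta_rot:
    - [0, 0, 0.0514]
    - [0, 0, 0.0514]
    - [0, 0, 0.0514]
    - [0, 0, 0.0514]
    - [0, 0, 0.0514]
    - [0, 0, 0.0514]

```text
time: 42.95
tool_pos: [472.5, -190.4, 90.7]
tcp_rot: [3.141, 0.0, 1.861]
contact_force: [0.7, -0.7, 0.1]
grip_width: 44.0
finger_force: 0.0
```

Run:
```python
from h import *
im=snap("wrist","w9");rects("cyl0","wrist",8);rects("mat","wrist",5)
o=get_obs();print(o["tool_pos"],o["tcp_rot"])
plan(*d2r((471,-191,4,106.5)))
```

```text
cyl0 0.81 box [233 160 272 228] c [ 472.3 -191.8] s [64.6 33. ] long axis deg 106.7
mat 0.67 box [281 198 476 324] c [ 617.8 -231.8] s [180.6 145.9] long axis deg 11.5
[ 472.11080391 -190.7146391    90.5567024 ] [3.14139743e+00 1.17672392e-05 1.85929003e+00]
at [ 472.1 -190.7   90.6] [3.141 0.    1.859]
-> (471, -191, 4, np.float64(1.858775653373961))
   1 x off [ 0.    -0.01   0.721] rot [0.     0.     0.0001] rows 3
```

View pics/w9.png

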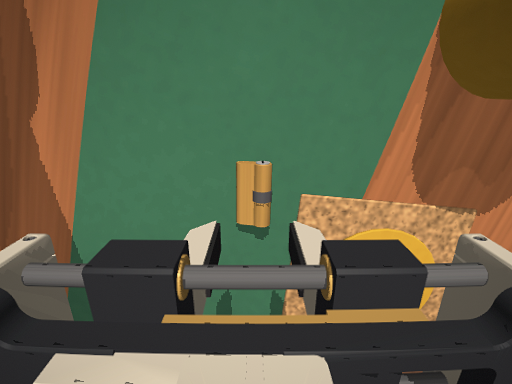

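Cylinder is centred between the fingers at (254,195). The mat corner at (303,195) is just clear of the narrowed fingers.

Emit:
send_rows:
  offset:
    - [0, -0.012, 0.3]
    - [0, -0.012, 0.6]
    - [0, -0.012, 0.715]
    - [0, -0.012, 0.715]
    - [0, -0.012, 0.715]
  delta_rot:
    - [0, 0, 0]
    - [0, 0, 0]
    - [0, 0, 0]
    - [0, 0, 0]
    - [0, 0, 0]

```text
time: 43.72
tool_pos: [471.3, -191.9, 5.8]
tcp_rot: [3.14, 0.001, 1.858]
contact_force: [0.2, 0.0, -0.0]
grip_width: 44.0
finger_force: 0.0
```

Emit:
send_rows:
  offset:
    - [0, 0, 0]
    - [0, 0, 0]
    - [0, 0, 0]
    - [0, 0, 0]
  delta_rot:
    - [0, 0, 0]
    - [0, 0, 0]
    - [0, 0, 0]
    - [0, 0, 0]
  grip: 0

```text
time: 44.22
tool_pos: [471.3, -191.7, 5.7]
tcp_rot: [3.14, 0.001, 1.858]
contact_force: [1.3, 0.8, 6.6]
grip_width: 30.8
finger_force: 30.1
```

Emit:
send_rows:
  offset:
    - [0, 0, -0.3]
    - [0, 0, -1]
    - [0, 0, -1]
    - [0, 0, -1]
  delta_rot:
    - [0, 0, 0]
    - [0, 0, 0]
    - [0, 0, 0]
    - [0, 0, 0]

```text
time: 44.72
tool_pos: [471.1, -191.8, 126.1]
tcp_rot: [3.139, 0.003, 1.858]
contact_force: [-0.2, 0.1, -3.0]
grip_width: 31.0
finger_force: 29.7
```

Emit:
send_rows:
  offset:
    - [0.59, 0.89, -0.07]
    - [0.59, 0.89, -0.07]
    - [0.59, 0.89, -0.07]
    - [0.59, 0.89, -0.07]
  delta_rot:
    - [0, 0, 0]
    - [0, 0, 0]
    - [0, 0, 0]
    - [0, 0, 0]

```text
time: 45.22
tool_pos: [551.8, -92.8, 131.1]
tcp_rot: [-3.138, -0.002, 1.86]
contact_force: [-0.2, 0.1, -2.5]
grip_width: 31.3
finger_force: 29.7
```

Emit:
send_rows:
  offset:
    - [0.59, 0.89, -0.07]
    - [0.59, 0.89, -0.07]
    - [0.59, 0.89, -0.07]
    - [0.59, 0.89, -0.07]
    - [0.59, 0.89, -0.07]
    - [0.59, 0.89, -0.07]
  delta_rot:
    - [0, 0, 0]
    - [0, 0, 0]
    - [0, 0, 0]
    - [0, 0, 0]
    - [0, 0, 0]
    - [0, 0, 0]

```text
time: 45.98
tool_pos: [634.6, 3.5, 141.5]
tcp_rot: [-3.141, -0.0, 1.856]
contact_force: [0.2, 0.1, -1.6]
grip_width: 31.2
finger_force: 29.7
```

Run:
```python
from h import *
o=get_obs();print(o["grip_width"],o["finger_force"])
plan(*d2r((634,8,45,106.5),(634,8,140,106.5),(570,-90,120,85),(500,-200,115,72),(426.5,-298.5,90,71.5)))
```

```text
31.23583152936458 29.702424108982086
at [634.6   3.5 141.5] [-3.141 -0.     1.856]
-> (634, 8, 45, np.float64(1.858775653373961))
   1 x off [0.037 0.006 0.804] rot [-0.0001 -0.     -0.0004] rows 3
-> (634, 8, 140, np.float64(1.858775653373961))
   1 x off [ 0.     0.    -0.792] rot [0. 0. 0.] rows 3
-> (570, -90, 120, np.float64(1.4835298641951802))
  off [-0.632 -0.743  0.167] rot [ 0.     -0.      0.0597] rows 4 
-> (500, -200, 115, np.float64(1.2566370614359172))
  off [-0.964 -0.501  0.042] rot [ 0.     -0.      0.0361] rows 4 
-> (426.5, -298.5, 90, np.float64(1.2479104151759457))
   1 x off [-0.97  -0.329  0.208] rot [-0.     -0.      0.0014] rows 4
```

Emit:
send_rows:
  offset:
    - [0.02, 0.006, 0.3]
    - [0.03, 0.006, 0.6]
    - [0.03, 0.006, 0.78]
    - [0.03, 0.006, 0.78]
    - [0.03, 0.006, 0.78]
  delta_rot:
    - [0, 0, 0]
    - [0, 0, 0]
    - [0, 0, 0]
    - [0, 0, 0]
    - [0, 0, 0]

```text
time: 46.6
tool_pos: [635.5, 8.1, 49.1]
tcp_rot: [3.14, 0.001, 1.858]
contact_force: [0.5, 0.1, -0.9]
grip_width: 31.4
finger_force: 29.7
```

Emit:
send_rows:
  offset:
    - [0, 0, 0]
    - [0, 0, 0]
    - [0, 0, 0]
  delta_rot:
    - [0, 0, 0]
    - [0, 0, 0]
    - [0, 0, 0]
  grip: 0.48

```text
time: 46.98
tool_pos: [635.2, 8.6, 48.6]
tcp_rot: [3.14, 0.0, 1.858]
contact_force: [-0.2, 0.9, -0.6]
grip_width: 43.9
finger_force: 0.0
```

Emit:
send_rows:
  offset:
    - [0, 0, -0.792]
    - [0, 0, -0.792]
    - [0, 0, -0.792]
    - [0, 0, -0.792]
  delta_rot:
    - [0, 0, 0]
    - [0, 0, 0]
    - [0, 0, 0]
    - [0, 0, 0]

```text
time: 47.48
tool_pos: [634.2, 8.7, 142.2]
tcp_rot: [-3.14, -0.001, 1.858]
contact_force: [1.0, -0.1, 0.3]
grip_width: 44.0
finger_force: 0.0
```

Emit:
send_rows:
  offset:
    - [-0.632, -0.743, 0.167]
    - [-0.632, -0.743, 0.167]
    - [-0.632, -0.743, 0.167]
    - [-0.632, -0.743, 0.167]
  delta_rot:
    - [0, 0, 0.0597]
    - [0, 0, 0.0597]
    - [0, 0, 0.0597]
    - [0, 0, 0.0597]
  grip: 0.6

```text
time: 47.98
tool_pos: [570.7, -89.2, 122.1]
tcp_rot: [-3.14, -0.001, 1.484]
contact_force: [0.4, 0.1, 0.1]
grip_width: 54.9
finger_force: 0.0
```

Emit:
send_rows:
  offset:
    - [-0.964, -0.501, 0.042]
    - [-0.964, -0.501, 0.042]
    - [-0.964, -0.501, 0.042]
    - [-0.964, -0.501, 0.042]
  delta_rot:
    - [0, 0, 0.0361]
    - [0, 0, 0.0361]
    - [0, 0, 0.0361]
    - [0, 0, 0.0361]

```text
time: 48.48
tool_pos: [501.6, -198.8, 117.8]
tcp_rot: [3.141, -0.001, 1.257]
contact_force: [-0.3, 0.4, -0.7]
grip_width: 55.1
finger_force: 0.0
```

Emit:
send_rows:
  offset:
    - [-0.97, -0.329, 0.208]
    - [-0.97, -0.329, 0.208]
    - [-0.97, -0.329, 0.208]
    - [-0.97, -0.329, 0.208]
    - [-0.97, -0.329, 0.208]
    - [-0.97, -0.329, 0.208]
  delta_rot:
    - [0, 0, 0.0014]
    - [0, 0, 0.0014]
    - [0, 0, 0.0014]
    - [0, 0, 0.0014]
    - [0, 0, 0.0014]
    - [0, 0, 0.0014]

```text
time: 49.22
tool_pos: [428.3, -296.8, 93.1]
tcp_rot: [3.141, -0.0, 1.25]
contact_force: [0.3, 0.1, 0.2]
grip_width: 55.3
finger_force: 0.0
```

Run:
```python
from h import *
im=snap("wrist","w10");rects("cyl0","wrist",8)
snap("top","t10");rects("cyl0","top",10)
plan(*d2r((426.5,-298.5,3,71.5),(426.5,-298.5,123,71.5),(638,18,145,71.5)))
```

```text
cyl0 0.82 box [236 162 272 228] c [ 426.5 -300.3] s [66.7 33.2] long axis deg 70.7
cyl0 0.8 box [232 236 273 295] c [ 399.6 -374.1] s [71.3 33.5] long axis deg 63.3
cyl0 0.81 box [214 166 238 182] c [638.2   3.9] s [61.3 35. ] long axis deg 108.7
cyl0 0.7 box [329 245 348 260] c [ 430.1 -293.7] s [54.3 31.2] long axis deg 75.4
at [ 427.6 -297.5   93. ] [ 3.141 -0.     1.248]
-> (426.5, -298.5, 3, np.float64(1.2479104151759457))
   1 x off [-0.011 -0.007  0.75 ] rot [ 0.     -0.      0.0001] rows 3
-> (426.5, -298.5, 123, np.float64(1.2479104151759457))
   2 x off [ 0.   0.  -0.5] rot [0. 0. 0.] rows 3
-> (638, 18, 145, np.float64(1.2479104151759457))
   4 x off [ 0.765  0.209 -0.046] rot [0. 0. 0.] rows 3
```

View pics/t10.png

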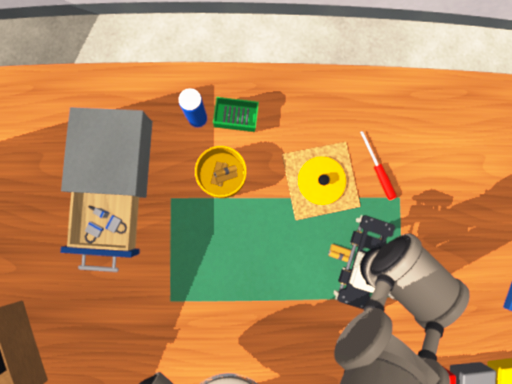

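Two cylinders are in the tin, at about (222,174), and the rest of the scene is undisturbed. Third cylinder next.

Emit:
send_rows:
  offset:
    - [-0.013, -0.007, 0.4]
    - [-0.013, -0.007, 0.75]
    - [-0.013, -0.007, 0.75]
    - [-0.013, -0.007, 0.75]
    - [-0.013, -0.007, 0.75]
  delta_rot:
    - [0, 0, 0]
    - [0, 0, 0]
    - [0, 0, 0]
    - [0, 0, 0]
    - [0, 0, 0]

```text
time: 50.05
tool_pos: [426.1, -299.1, 3.1]
tcp_rot: [3.141, -0.0, 1.248]
contact_force: [-0.4, -0.5, -0.2]
grip_width: 55.4
finger_force: 0.0
```

Emit:
send_rows:
  offset:
    - [0, 0, 0]
    - [0, 0, 0]
    - [0, 0, 0]
    - [0, 0, 0]
    - [0, 0, 0]
  delta_rot:
    - [0, 0, 0]
    - [0, 0, 0]
    - [0, 0, 0]
    - [0, 0, 0]
    - [0, 0, 0]
  grip: 0

```text
time: 50.68
tool_pos: [426.1, -299.1, 3.0]
tcp_rot: [3.141, -0.0, 1.248]
contact_force: [-0.2, -0.9, 0.8]
grip_width: 31.5
finger_force: 30.0
```

Emit:
send_rows:
  offset:
    - [0, 0, -0.3]
    - [0, 0, -1]
    - [0, 0, -1]
    - [0, 0, -1]
  delta_rot:
    - [0, 0, 0]
    - [0, 0, 0]
    - [0, 0, 0]
    - [0, 0, 0]

```text
time: 51.18
tool_pos: [426.6, -299.7, 124.3]
tcp_rot: [3.138, 0.001, 1.248]
contact_force: [0.1, -0.9, -2.3]
grip_width: 31.9
finger_force: 30.0
```

Emit:
send_rows:
  offset:
    - [0.757, 0.189, -0.05]
    - [0.757, 0.189, -0.05]
    - [0.757, 0.189, -0.05]
  delta_rot:
    - [0, 0, 0]
    - [0, 0, 0]
    - [0, 0, 0]

```text
time: 51.55
tool_pos: [476.3, -217.9, 127.0]
tcp_rot: [-3.139, -0.001, 1.251]
contact_force: [0.0, 0.1, -1.5]
grip_width: 31.4
finger_force: 30.0
```

Emit:
send_rows:
  offset:
    - [0.757, 0.189, -0.05]
    - [0.757, 0.189, -0.05]
    - [0.757, 0.189, -0.05]
  delta_rot:
    - [0, 0, 0]
    - [0, 0, 0]
    - [0, 0, 0]

```text
time: 51.92
tool_pos: [526.6, -140.1, 133.4]
tcp_rot: [-3.139, -0.0, 1.25]
contact_force: [-0.5, 0.7, -1.5]
grip_width: 31.1
finger_force: 30.0
```

Emit:
send_rows:
  offset:
    - [0.757, 0.189, -0.05]
    - [0.757, 0.189, -0.05]
    - [0.757, 0.189, -0.05]
  delta_rot:
    - [0, 0, 0]
    - [0, 0, 0]
    - [0, 0, 0]

```text
time: 52.3
tool_pos: [577.0, -62.0, 139.6]
tcp_rot: [-3.14, 0.0, 1.249]
contact_force: [-0.1, 0.0, -1.7]
grip_width: 31.6
finger_force: 30.0
```

Emit:
send_rows:
  offset:
    - [0.757, 0.189, -0.05]
    - [0.757, 0.189, -0.05]
    - [0.757, 0.189, -0.05]
    - [0.757, 0.189, -0.05]
    - [0.757, 0.189, -0.05]
    - [0.757, 0.189, -0.05]
  delta_rot:
    - [0, 0, 0]
    - [0, 0, 0]
    - [0, 0, 0]
    - [0, 0, 0]
    - [0, 0, 0]
    - [0, 0, 0]

```text
time: 53.05
tool_pos: [627.1, 15.5, 147.0]
tcp_rot: [-3.141, 0.0, 1.246]
contact_force: [-0.2, -0.1, -1.1]
grip_width: 31.6
finger_force: 30.0
```

Run:
```python
from h import *
plan(*d2r((627.5,16.5,60,71.5),(627.5,16.5,143,71.5),(400.5,-373,90,62.5)))
```

```text
at [627.1  15.5 147. ] [-3.141  0.     1.246]
-> (627.5, 16.5, 60, np.float64(1.2479104151759457))
   1 x off [0.009 0.001 0.725] rot [-0.      0.     -0.0003] rows 3
-> (627.5, 16.5, 143, np.float64(1.2479104151759457))
   1 x off [ 0.     0.    -0.692] rot [0. 0. 0.] rows 3
-> (400.5, -373, 90, np.float64(1.090830782496456))
  off [-3.678 -0.764  0.442] rot [ 0.    -0.     0.025] rows 4 turn alone then 4x:
     4 x off [-0.938 -0.045  0.11 ] rows 4
```

Emit:
send_rows:
  offset:
    - [0, 0, 0.3]
    - [0, 0, 0.6]
    - [0, 0, 0.715]
    - [0, 0, 0.715]
    - [0, 0, 0.715]
  delta_rot:
    - [0, 0, 0]
    - [0, 0, 0]
    - [0, 0, 0]
    - [0, 0, 0]
    - [0, 0, 0]

```text
time: 53.68
tool_pos: [628.5, 16.5, 62.7]
tcp_rot: [3.139, -0.001, 1.248]
contact_force: [-0.4, 0.9, -1.5]
grip_width: 31.7
finger_force: 30.0
```

Emit:
send_rows:
  offset:
    - [0, 0, 0]
    - [0, 0, 0]
    - [0, 0, 0]
  delta_rot:
    - [0, 0, 0]
    - [0, 0, 0]
    - [0, 0, 0]
  grip: 0.48

```text
time: 54.05
tool_pos: [627.7, 16.7, 61.7]
tcp_rot: [3.141, -0.0, 1.248]
contact_force: [0.5, 0.2, 0.8]
grip_width: 44.0
finger_force: 0.0
```

Emit:
send_rows:
  offset:
    - [0, 0, -0.69]
    - [0, 0, -0.69]
    - [0, 0, -0.69]
    - [0, 0, -0.69]
  delta_rot:
    - [0, 0, 0.025]
    - [0, 0, 0.025]
    - [0, 0, 0.025]
    - [0, 0, 0.025]

```text
time: 54.55
tool_pos: [626.6, 16.7, 142.5]
tcp_rot: [-3.139, 0.001, 1.091]
contact_force: [-0.9, 0.2, 0.5]
grip_width: 44.1
finger_force: 0.0
```

Emit:
send_rows:
  offset:
    - [-0.938, -0.045, 0]
    - [-0.938, -0.045, 0]
    - [-0.938, -0.045, 0]
  delta_rot:
    - [0, 0, 0]
    - [0, 0, 0]
    - [0, 0, 0]
  grip: 0.6

```text
time: 54.92
tool_pos: [568.4, -83.1, 142.3]
tcp_rot: [-3.138, 0.001, 1.087]
contact_force: [0.4, 0.5, 0.9]
grip_width: 55.4
finger_force: 0.0
```

Emit:
send_rows:
  offset:
    - [-0.938, -0.045, 0.1]
    - [-0.938, -0.045, 0.1]
    - [-0.938, -0.045, 0.1]
  delta_rot:
    - [0, 0, 0]
    - [0, 0, 0]
    - [0, 0, 0]

```text
time: 55.3
tool_pos: [512.2, -179.6, 130.3]
tcp_rot: [-3.138, 0.0, 1.087]
contact_force: [-0.0, -0.0, -0.2]
grip_width: 55.2
finger_force: 0.0
```

Emit:
send_rows:
  offset:
    - [-0.938, -0.045, 0.1]
    - [-0.938, -0.045, 0.1]
    - [-0.938, -0.045, 0.1]
  delta_rot:
    - [0, 0, 0]
    - [0, 0, 0]
    - [0, 0, 0]

```text
time: 55.68
tool_pos: [456.4, -276.5, 118.8]
tcp_rot: [-3.14, -0.0, 1.087]
contact_force: [0.5, 0.5, 0.4]
grip_width: 54.9
finger_force: 0.0
```

Emit:
send_rows:
  offset:
    - [-0.938, -0.045, 0.2]
    - [-0.938, -0.045, 0.2]
    - [-0.938, -0.045, 0.2]
    - [-0.938, -0.045, 0.2]
    - [-0.938, -0.045, 0.2]
    - [-0.938, -0.045, 0.2]
  delta_rot:
    - [0, 0, 0]
    - [0, 0, 0]
    - [0, 0, 0]
    - [0, 0, 0]
    - [0, 0, 0]
    - [0, 0, 0]

```text
time: 56.42
tool_pos: [401.2, -371.7, 96.2]
tcp_rot: [3.141, -0.0, 1.092]
contact_force: [0.5, 0.8, -0.4]
grip_width: 54.8
finger_force: 0.0
```

Run:
```python
from h import *
im=snap("wrist","w11");rects("cyl0","wrist",8)
im=snap("top","t11");rects("cyl0","top",10)
plan(*d2r((400.5,-373,3,62.5),(400.5,-373,123,62.5),(636,13.5,150,62.5)))
cv2.imwrite("pics/t11c.png",cv2.resize(np.ascontiguousarray(im[130:210,180:260,::-1]),None,fx=5,fy=5))
```

```text
cyl0 0.62 box [332   1 509 100] c [ 581.9 -325. ] s [153.2  78.6] long axis deg 155.0
cyl0 0.6 box [235 160 272 227] c [ 399.9 -374.7] s [65.8 33.5] long axis deg 63.9
cyl0 0.85 box [214 167 238 180] c [638.7   2.3] s [61.3 31.7] long axis deg 108.6
cyl0 0.78 box [212 180 236 195] c [604.9  10.6] s [63.4 28.8] long axis deg 101.4
cyl0 0.65 box [213 160 228 185] c [644.2  27.9] s [63.4 28.2] long axis deg 145.2
cyl0 0.61 box [355 251 379 273] c [ 401.3 -374.4] s [63.9 34.5] long axis deg 63.1
at [ 400.5 -372.4   96. ] [ 3.141 -0.     1.091]
-> (400.5, -373, 3, np.float64(1.090830782496456))
   1 x off [-0.005  0.002  0.775] rot [ 0. -0.  0.] rows 3
-> (400.5, -373, 123, np.float64(1.090830782496456))
   2 x off [ 0.   0.  -0.5] rot [0. 0. 0.] rows 3
-> (636, 13.5, 150, np.float64(1.090830782496456))
   4 x off [ 0.941  0.063 -0.056] rot [0. 0. 0.] rows 4
```

View pics/t11c.png

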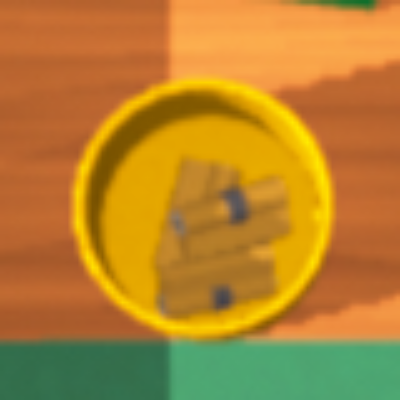

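Three cylinders lie low in the tin. Now the fourth.

Emit:
send_rows:
  offset:
    - [-0.01, 0.002, 0.4]
    - [-0.01, 0.002, 0.775]
    - [-0.01, 0.002, 0.775]
    - [-0.01, 0.002, 0.775]
    - [-0.01, 0.002, 0.775]
  delta_rot:
    - [0, 0, 0]
    - [0, 0, 0]
    - [0, 0, 0]
    - [0, 0, 0]
    - [0, 0, 0]

```text
time: 57.25
tool_pos: [400.0, -373.8, 3.1]
tcp_rot: [3.141, -0.0, 1.091]
contact_force: [0.4, 0.7, -0.2]
grip_width: 55.2
finger_force: 0.0
```

Emit:
send_rows:
  offset:
    - [0, 0, 0]
    - [0, 0, 0]
    - [0, 0, 0]
    - [0, 0, 0]
    - [0, 0, 0]
  delta_rot:
    - [0, 0, 0]
    - [0, 0, 0]
    - [0, 0, 0]
    - [0, 0, 0]
    - [0, 0, 0]
  grip: 0

```text
time: 57.88
tool_pos: [399.9, -373.9, 3.0]
tcp_rot: [3.142, -0.0, 1.091]
contact_force: [-0.1, -0.1, 1.7]
grip_width: 31.6
finger_force: 29.9
```

Emit:
send_rows:
  offset:
    - [0, 0, -0.3]
    - [0, 0, -1]
    - [0, 0, -1]
    - [0, 0, -1]
  delta_rot:
    - [0, 0, 0]
    - [0, 0, 0]
    - [0, 0, 0]
    - [0, 0, 0]

```text
time: 58.38
tool_pos: [400.5, -374.5, 124.3]
tcp_rot: [3.138, 0.001, 1.091]
contact_force: [0.4, 0.0, -2.2]
grip_width: 31.5
finger_force: 29.9
```

Emit:
send_rows:
  offset:
    - [0.945, 0.077, -0.055]
    - [0.945, 0.077, -0.055]
    - [0.945, 0.077, -0.055]
  delta_rot:
    - [0, 0, 0]
    - [0, 0, 0]
    - [0, 0, 0]

```text
time: 58.75
tool_pos: [461.1, -274.1, 127.6]
tcp_rot: [-3.138, -0.001, 1.095]
contact_force: [0.4, -1.1, -1.5]
grip_width: 31.8
finger_force: 29.9
```

Emit:
send_rows:
  offset:
    - [0.945, 0.077, -0.055]
    - [0.945, 0.077, -0.055]
    - [0.945, 0.077, -0.055]
  delta_rot:
    - [0, 0, 0]
    - [0, 0, 0]
    - [0, 0, 0]

```text
time: 59.12
tool_pos: [521.6, -179.0, 134.6]
tcp_rot: [-3.139, -0.0, 1.094]
contact_force: [-1.0, -0.7, -1.3]
grip_width: 32.0
finger_force: 29.9
```

Emit:
send_rows:
  offset:
    - [0.945, 0.077, -0.055]
    - [0.945, 0.077, -0.055]
    - [0.945, 0.077, -0.055]
  delta_rot:
    - [0, 0, 0]
    - [0, 0, 0]
    - [0, 0, 0]

```text
time: 59.5
tool_pos: [582.2, -83.7, 141.3]
tcp_rot: [-3.14, 0.0, 1.094]
contact_force: [-0.5, -0.6, -2.7]
grip_width: 31.2
finger_force: 29.9
```

Emit:
send_rows:
  offset:
    - [0.945, 0.077, -0.055]
    - [0.945, 0.077, -0.055]
    - [0.945, 0.077, -0.055]
    - [0.945, 0.077, -0.055]
    - [0.945, 0.077, -0.055]
    - [0.945, 0.077, -0.055]
  delta_rot:
    - [0, 0, 0]
    - [0, 0, 0]
    - [0, 0, 0]
    - [0, 0, 0]
    - [0, 0, 0]
    - [0, 0, 0]

```text
time: 60.25
tool_pos: [641.8, 9.9, 149.3]
tcp_rot: [-3.141, 0.0, 1.089]
contact_force: [-0.7, 0.2, -1.1]
grip_width: 31.7
finger_force: 29.9
```

Run:
```python
from h import *
plan(*d2r((641,12,62,62.5),(641,12,140,62.5),(630,-80,140,100),(624,-165,130,150),(620.5,-249,110,180)))
```

```text
at [641.8   9.9 149.3] [-3.141  0.     1.089]
-> (641, 12, 62, np.float64(1.090830782496456))
   1 x off [ 0.013 -0.014  0.727] rot [-0.      0.     -0.0003] rows 3
-> (641, 12, 140, np.float64(1.090830782496456))
   1 x off [ 0.    0.   -0.65] rot [0. 0. 0.] rows 3
-> (630, -80, 140, np.float64(1.7453292519943295))
  off [-0.722  0.273  0.   ] rot [ 0.      0.     -0.1042] rows 5 
-> (624, -165, 130, np.float64(2.6179938779914944))
  off [-0.689 -0.172  0.083] rot [-0.      0.     -0.1389] rows 7 
-> (620.5, -249, 110, np.float64(3.141592653589793))
  off [-0.325 -0.621  0.167] rot [ 0.      0.     -0.0833] rows 4
```

Emit:
send_rows:
  offset:
    - [0.01, -0.012, 0.3]
    - [0.01, -0.012, 0.6]
    - [0.01, -0.012, 0.727]
    - [0.01, -0.012, 0.727]
    - [0.01, -0.012, 0.727]
  delta_rot:
    - [0, 0, 0]
    - [0, 0, 0]
    - [0, 0, 0]
    - [0, 0, 0]
    - [0, 0, 0]

```text
time: 60.88
tool_pos: [642.6, 12.8, 63.7]
tcp_rot: [3.139, -0.001, 1.09]
contact_force: [-0.3, -0.7, -1.6]
grip_width: 31.4
finger_force: 29.9
```

Emit:
send_rows:
  offset:
    - [0, 0, 0]
    - [0, 0, 0]
    - [0, 0, 0]
  delta_rot:
    - [0, 0, 0]
    - [0, 0, 0]
    - [0, 0, 0]
  grip: 0.48

```text
time: 61.25
tool_pos: [641.8, 13.1, 62.7]
tcp_rot: [3.141, -0.0, 1.091]
contact_force: [0.9, 0.1, 0.3]
grip_width: 43.7
finger_force: 0.0
```

Emit:
send_rows:
  offset:
    - [0, 0, -0.65]
    - [0, 0, -0.65]
    - [0, 0, -0.65]
    - [0, 0, -0.65]
  delta_rot:
    - [0, 0, 0]
    - [0, 0, 0]
    - [0, 0, 0]
    - [0, 0, 0]

```text
time: 61.75
tool_pos: [640.6, 13.1, 138.4]
tcp_rot: [-3.139, 0.001, 1.091]
contact_force: [0.7, 0.2, 0.2]
grip_width: 44.3
finger_force: 0.0
```

Emit:
send_rows:
  offset:
    - [-0.722, 0.273, 0]
    - [-0.722, 0.273, 0]
    - [-0.722, 0.273, 0]
    - [-0.722, 0.273, 0]
    - [-0.722, 0.273, 0]
  delta_rot:
    - [0, 0, -0.1042]
    - [0, 0, -0.1042]
    - [0, 0, -0.1042]
    - [0, 0, -0.1042]
    - [0, 0, -0.1042]
  grip: 1

```text
time: 62.38
tool_pos: [629.7, -78.9, 138.2]
tcp_rot: [-3.139, -0.001, 1.744]
contact_force: [0.4, 0.6, 0.4]
grip_width: 88.6
finger_force: 0.0
```

Emit:
send_rows:
  offset:
    - [-0.689, -0.172, 0.083]
    - [-0.689, -0.172, 0.083]
    - [-0.689, -0.172, 0.083]
    - [-0.689, -0.172, 0.083]
    - [-0.689, -0.172, 0.083]
    - [-0.689, -0.172, 0.083]
  delta_rot:
    - [0, 0, -0.1389]
    - [0, 0, -0.1389]
    - [0, 0, -0.1389]
    - [0, 0, -0.1389]
    - [0, 0, -0.1389]
    - [0, 0, -0.1389]

```text
time: 63.12
tool_pos: [624.2, -163.6, 129.1]
tcp_rot: [-3.141, -0.002, 2.615]
contact_force: [-0.3, -0.0, -1.2]
grip_width: 92.0
finger_force: 0.0
```

Emit:
send_rows:
  offset:
    - [-0.325, -0.621, 0.167]
    - [-0.325, -0.621, 0.167]
    - [-0.325, -0.621, 0.167]
    - [-0.325, -0.621, 0.167]
    - [-0.325, -0.621, 0.167]
    - [-0.325, -0.621, 0.167]
  delta_rot:
    - [0, 0, -0.0833]
    - [0, 0, -0.0833]
    - [0, 0, -0.0833]
    - [0, 0, -0.0833]
    - [0, 0, -0.0833]
    - [0, 0, -0.0833]

```text
time: 63.88
tool_pos: [621.3, -247.5, 110.2]
tcp_rot: [3.142, 0.0, 3.14]
contact_force: [0.2, 0.4, -0.2]
grip_width: 91.9
finger_force: 0.0
```

Run:
```python
from h import *
im=snap("top","t12");rects("cyl0","top",10);rects("padlock0","top",30);rects("tin","top",85)
cv2.imwrite("pics/t12c.png",cv2.resize(np.ascontiguousarray(im[90:290,50:410,::-1]),None,fx=2.2,fy=2.2))
plan(*d2r((620.5,-249,20,180)))
```

```text
cyl0 0.65 box [383 187 396 202] c [ 589.1 -437.5] s [33.8 28.2] long axis deg 25.0
cyl0 0.57 box [213 180 236 195] c [600.  10.] s [57.9 22.7] long axis deg 97.2
cyl0 0.52 box [207 152 231 172] c [667.   23.3] s [64.8 30. ] long axis deg 112.1
cyl0 0.5 box [215 166 240 184] c [636.   -1.2] s [62.9 32.5] long axis deg 108.6
cyl0 0.32 box [ 63 104 151 271] c [598.9 323.7] s [428.4 229.7] long axis deg 176.9
padlock0 0.8 box [ 84 221 104 246] c [484.3 344.4] s [55.8 43.9] long axis deg 150.1
padlock0 0.64 box [104 219 122 230] c [506.8 285.2] s [31.7 28.9] long axis deg 153.9
padlock0 0.46 box [ 88 208 109 219] c [538.4 328.7] s [58.5 23.8] long axis deg 64.4
tin 0.75 box [196 145 246 193] c [634.9  14.3] s [121.1 120.2] long axis deg 180.0
at [ 621.2 -247.7  110.2] [3.142 0.    3.141]
-> (620.5, -249, 20, np.float64(3.141592653589793))
   1 x off [ 0.006 -0.011  0.751] rot [ 0.      0.     -0.0001] rows 3
```

View pics/t12c.png

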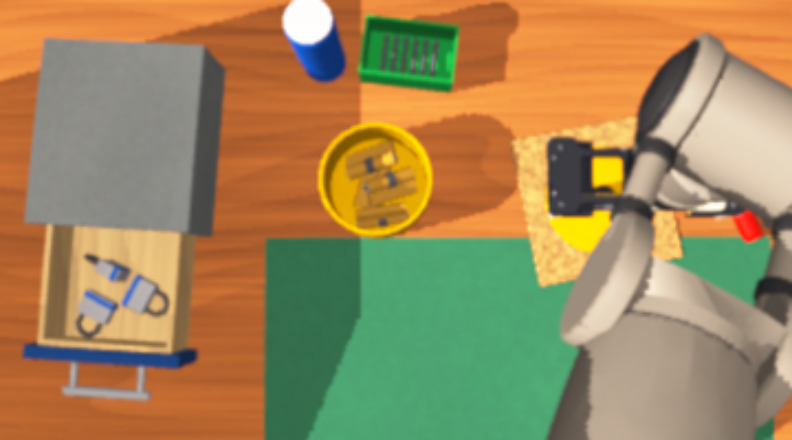

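All four cylinders are in the tin, all three padlocks are in the drawer, and the bench is clear. Now the lid.

Emit:
send_rows:
  offset:
    - [0.006, -0.011, 0.3]
    - [0.006, -0.011, 0.6]
    - [0.006, -0.011, 0.75]
    - [0.006, -0.011, 0.75]
    - [0.006, -0.011, 0.75]
  delta_rot:
    - [0, 0, 0]
    - [0, 0, 0]
    - [0, 0, 0]
    - [0, 0, 0]
    - [0, 0, 0]

```text
time: 64.7
tool_pos: [621.3, -249.8, 21.6]
tcp_rot: [-3.14, 0.002, 3.141]
contact_force: [0.4, 0.2, 0.9]
grip_width: 92.1
finger_force: 0.0
```

Emit:
send_rows:
  offset:
    - [0, 0, 0]
    - [0, 0, 0]
    - [0, 0, 0]
    - [0, 0, 0]
    - [0, 0, 0]
    - [0, 0, 0]
    - [0, 0, 0]
    - [0, 0, 0]
  delta_rot:
    - [0, 0, 0]
    - [0, 0, 0]
    - [0, 0, 0]
    - [0, 0, 0]
    - [0, 0, 0]
    - [0, 0, 0]
    - [0, 0, 0]
    - [0, 0, 0]
  grip: 0

```text
time: 65.7
tool_pos: [620.4, -249.2, 20.0]
tcp_rot: [3.141, -0.0, 3.141]
contact_force: [0.2, -0.2, -0.4]
grip_width: 29.1
finger_force: 30.0
```

Emit:
send_rows:
  offset:
    - [0, 0, 0]
    - [0, 0, -0.3]
    - [0, 0, -0.6]
    - [0, 0, -0.95]
    - [0, 0, -0.95]
    - [0, 0, -0.95]
  delta_rot:
    - [0, 0, 0]
    - [0, 0, 0]
    - [0, 0, 0]
    - [0, 0, 0]
    - [0, 0, 0]
    - [0, 0, 0]

```text
time: 66.45
tool_pos: [619.6, -248.8, 132.6]
tcp_rot: [3.14, -0.002, 3.141]
contact_force: [-0.5, 0.2, -2.8]
grip_width: 29.1
finger_force: 30.0
```

Emit:
send_rows:
  offset:
    - [-0.043, 0.4, -0.1]
    - [-0.043, 0.729, -0.1]
    - [-0.043, 0.729, -0.1]
  delta_rot:
    - [0, 0, 0]
    - [0, 0, 0]
    - [0, 0, 0]

```text
time: 66.82
tool_pos: [624.6, -158.3, 143.8]
tcp_rot: [3.139, -0.004, -3.138]
contact_force: [0.4, -0.9, -3.2]
grip_width: 29.3
finger_force: 30.0
```

Emit:
send_rows:
  offset:
    - [-0.043, 0.4, -0.05]
    - [-0.043, 0.729, -0.05]
    - [-0.043, 0.729, -0.05]
  delta_rot:
    - [0, 0, 0]
    - [0, 0, 0]
    - [0, 0, 0]

```text
time: 67.2
tool_pos: [629.9, -72.0, 150.3]
tcp_rot: [3.14, -0.003, -3.139]
contact_force: [0.2, 0.3, -2.9]
grip_width: 29.0
finger_force: 30.0
```

Emit:
send_rows:
  offset:
    - [-0.043, 0.4, 0]
    - [-0.043, 0.729, 0]
    - [-0.043, 0.729, 0]
    - [-0.043, 0.729, 0]
    - [-0.043, 0.729, 0]
    - [-0.043, 0.729, 0]
  delta_rot:
    - [0, 0, 0]
    - [0, 0, 0]
    - [0, 0, 0]
    - [0, 0, 0]
    - [0, 0, 0]
    - [0, 0, 0]

```text
time: 67.95
tool_pos: [635.9, 11.9, 151.9]
tcp_rot: [-3.141, -0.0, 3.14]
contact_force: [-0.1, 0.0, -2.0]
grip_width: 29.2
finger_force: 30.0
```

Run:
```python
from h import *
im=snap("wrist","w13");o=get_obs();print(o["tool_pos"],o["grip_width"],o["finger_force"])
plan(*d2r((636,13.5,93,180)))
```

```text
[635.94931529  12.17005108 152.0008641 ] 29.061807804689515 29.999601244926453
at [635.9  12.2 152. ] [-3.142 -0.     3.14 ]
-> (636, 13.5, 93, np.float64(3.141592653589793))
   1 x off [-0.     0.011  0.492] rot [-0.     -0.     -0.0002] rows 3
```

View pics/w13.png

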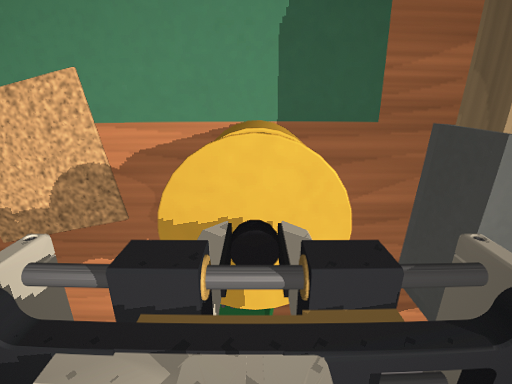

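Lid is held level above the tin. Lowering it gently.

Emit:
send_rows:
  offset:
    - [0, 0.011, 0.15]
    - [0, 0.011, 0.3]
    - [0, 0.011, 0.36]
    - [0, 0.011, 0.36]
    - [0, 0.011, 0.36]
  delta_rot:
    - [0, 0, 0]
    - [0, 0, 0]
    - [0, 0, 0]
    - [0, 0, 0]
    - [0, 0, 0]

```text
time: 68.62
tool_pos: [636.4, 14.4, 109.7]
tcp_rot: [-3.142, 0.002, 3.141]
contact_force: [0.1, 0.2, -1.2]
grip_width: 28.9
finger_force: 30.0
```

Emit:
send_rows:
  offset:
    - [0, 0, 0.03]
    - [0, 0, 0.06]
    - [0, 0, 0.09]
    - [0, 0, 0.12]
    - [0, 0, 0.12]
    - [0, 0, 0.12]
  delta_rot:
    - [0, 0, 0]
    - [0, 0, 0]
    - [0, 0, 0]
    - [0, 0, 0]
    - [0, 0, 0]
    - [0, 0, 0]

```text
time: 69.38
tool_pos: [635.9, 14.5, 94.4]
tcp_rot: [3.142, -0.0, 3.141]
contact_force: [0.4, 0.3, -1.3]
grip_width: 28.9
finger_force: 30.0
```

Emit:
send_rows:
  offset:
    - [0, 0, 0]
    - [0, 0, 0]
    - [0, 0, 0]
    - [0, 0, 0]
    - [0, 0, 0]
    - [0, 0, 0]
  delta_rot:
    - [0, 0, 0]
    - [0, 0, 0]
    - [0, 0, 0]
    - [0, 0, 0]
    - [0, 0, 0]
    - [0, 0, 0]
  grip: 0.9

```text
time: 70.12
tool_pos: [635.9, 14.5, 94.5]
tcp_rot: [3.142, 0.0, 3.141]
contact_force: [-0.8, 0.5, -0.5]
grip_width: 81.4
finger_force: 0.0
```

Emit:
send_rows:
  offset:
    - [0, 0, -0.2]
    - [0, 0, -0.6]
    - [0, 0, -0.6]
    - [0, 0, -0.6]
  delta_rot:
    - [0, 0, 0]
    - [0, 0, 0]
    - [0, 0, 0]
    - [0, 0, 0]

```text
time: 70.62
tool_pos: [635.6, 14.5, 166.1]
tcp_rot: [3.141, -0.0, 3.141]
contact_force: [-0.1, -0.4, -0.7]
grip_width: 82.6
finger_force: 0.0
```

Run:
```python
from h import *
im=snap("wrist");rects("lid","wrist",89);rects("tin","wrist",85)
snap("top");rects("lid","top",89)
snap("scene","s14");rects("lid","scene",89)
for c in("top","scene"):
    optics.capture(c)
    for r in finder.pinpoint("cab_drawer0_handle",c): print(c,round(r["confidence"],2),onz(c,r["uv"],62).round(1))
plan(*d2r((355,317.5,165,175),(355,317.5,45,175),(528,302.5,45,175)))
```

```text
lid 0.94 box [185 125 326 258] c [634.6  15.2] s [128.4 127.8] long axis deg 175.6
tin 0.65 box [237 123 277 126] c [570.  17.] s [34.5  3.6] long axis deg 87.0
lid 0.61 box [198 174 231 197] c [598.1  29.5] s [83.4 47.8] long axis deg 90.1
lid 0.59 box [269 176 318 224] c [634.5  15.7] s [129.4 126.4] long axis deg 161.9
top 0.58 [[392.2 313.1  62. ]]
scene 0.8 [[389.2 330.7  62. ]]
at [635.9  14.5 166.3] [ 3.142 -0.     3.141]
-> (355, 317.5, 165, np.float64(3.0543261909900767))
  off [2.341 2.525 0.012] rot [ 0.     -0.      0.0139] rows 4 turn alone then 3x:
     3 x off [0.851 0.77  0.004] rows 4
-> (355, 317.5, 45, np.float64(3.0543261909900767))
   2 x off [ 0.  -0.   0.5] rot [0. 0. 0.] rows 3
-> (528, 302.5, 45, np.float64(3.0543261909900767))
   2 x off [-0.724  0.001  0.   ] rot [0. 0. 0.] rows 3
```

Lid reads as a full 129 mm disc centred on the tin at the seated height. Moving to the drawer handle.

Emit:
send_rows:
  offset:
    - [0, 0, 0]
    - [0, 0, 0]
  delta_rot:
    - [0, 0, 0.0139]
    - [0, 0, 0.0139]
  grip: 0

```text
time: 71.42
tool_pos: [635.9, 14.5, 166.5]
tcp_rot: [3.142, 0.0, 3.055]
contact_force: [0.6, 0.3, 0.0]
grip_width: 67.2
finger_force: 0.0
```

Emit:
send_rows:
  offset:
    - [0.851, 0.77, 0]
    - [0.851, 0.77, 0]
    - [0.851, 0.77, 0]
    - [0.851, 0.77, 0]
  delta_rot:
    - [0, 0, 0]
    - [0, 0, 0]
    - [0, 0, 0]
    - [0, 0, 0]

```text
time: 71.92
tool_pos: [542.5, 115.9, 167.0]
tcp_rot: [-3.142, 0.001, 3.057]
contact_force: [0.4, -0.3, 0.2]
grip_width: 27.4
finger_force: 0.0
```

Emit:
send_rows:
  offset:
    - [0.851, 0.77, 0]
    - [0.851, 0.77, 0]
    - [0.851, 0.77, 0]
    - [0.851, 0.77, 0]
  delta_rot:
    - [0, 0, 0]
    - [0, 0, 0]
    - [0, 0, 0]
    - [0, 0, 0]

```text
time: 72.42
tool_pos: [449.8, 216.2, 166.7]
tcp_rot: [-3.142, 0.001, 3.055]
contact_force: [-0.1, -0.2, -0.7]
grip_width: 0.6
finger_force: 0.0
```

Emit:
send_rows:
  offset:
    - [0.851, 0.77, 0]
    - [0.851, 0.77, 0]
    - [0.851, 0.77, 0]
    - [0.851, 0.77, 0]
    - [0.851, 0.77, 0]
    - [0.851, 0.77, 0]
  delta_rot:
    - [0, 0, 0]
    - [0, 0, 0]
    - [0, 0, 0]
    - [0, 0, 0]
    - [0, 0, 0]
    - [0, 0, 0]

```text
time: 73.18
tool_pos: [356.2, 316.4, 166.4]
tcp_rot: [-3.141, 0.0, 3.052]
contact_force: [-0.3, -0.1, -0.4]
grip_width: 0.5
finger_force: 0.0
```

Emit:
send_rows:
  offset:
    - [0, 0, 0.4]
    - [0, 0, 0.8]
    - [0, 0, 1]
    - [0, 0, 1]
    - [0, 0, 1]
  delta_rot:
    - [0, 0, 0]
    - [0, 0, 0]
    - [0, 0, 0]
    - [0, 0, 0]
    - [0, 0, 0]

```text
time: 73.8
tool_pos: [356.0, 317.5, 47.4]
tcp_rot: [3.141, 0.001, 3.053]
contact_force: [-0.3, -0.3, -0.2]
grip_width: 0.4
finger_force: 0.0
```

Emit:
send_rows:
  offset:
    - [-0.08, 0, 0]
    - [-0.16, 0, 0]
    - [-0.24, 0, 0]
    - [-0.32, 0, 0]
    - [-0.4, 0, 0]
    - [-0.48, 0, 0]
    - [-0.56, 0, 0]
    - [-0.64, 0, 0]
  delta_rot:
    - [0, 0, 0]
    - [0, 0, 0]
    - [0, 0, 0]
    - [0, 0, 0]
    - [0, 0, 0]
    - [0, 0, 0]
    - [0, 0, 0]
    - [0, 0, 0]

```text
time: 74.8
tool_pos: [432.0, 310.7, 46.4]
tcp_rot: [3.142, -0.0, 3.054]
contact_force: [-1.0, 1.5, 0.2]
grip_width: 0.1
finger_force: 0.7
```

Emit:
send_rows:
  offset:
    - [-0.08, 0, 0]
    - [-0.16, 0, 0]
    - [-0.24, 0, 0]
    - [-0.32, 0, 0]
    - [-0.4, 0, 0]
    - [-0.48, 0, 0]
    - [-0.56, 0, 0]
    - [-0.6, 0, 0]
  delta_rot:
    - [0, 0, 0]
    - [0, 0, 0]
    - [0, 0, 0]
    - [0, 0, 0]
    - [0, 0, 0]
    - [0, 0, 0]
    - [0, 0, 0]
    - [0, 0, 0]

```text
time: 75.8
tool_pos: [504.0, 304.3, 46.5]
tcp_rot: [3.141, 0.0, 3.054]
contact_force: [-1.1, -0.3, 0.1]
grip_width: 0.3
finger_force: 0.4
```

Run:
```python
from h import *
for c in("top","wrist"):
    snap(c,"d_"+c)
    for r in finder.pinpoint("cab_drawer0_handle",c): print(c,round(r["confidence"],2),onz(c,r["uv"],62).round(1))
print(get_obs()["contact_force"],get_obs()["tool_pos"])
```

```text
top 0.72 [[516.1 310.3  62. ]]
[0.00816073 0.13482116 0.03588487] [503.24421926 304.26437152  46.47525115]
```

Emit:
send_rows:
  offset:
    - [-0.02, 0, 0]
    - [-0.04, 0, 0]
    - [-0.06, 0, 0]
    - [-0.08, 0, 0]
    - [-0.1, 0, 0]
    - [-0.12, 0, 0]
    - [-0.14, 0, 0]
    - [-0.14, 0, 0]
  delta_rot:
    - [0, 0, 0]
    - [0, 0, 0]
    - [0, 0, 0]
    - [0, 0, 0]
    - [0, 0, 0]
    - [0, 0, 0]
    - [0, 0, 0]
    - [0, 0, 0]

```text
time: 77.0
tool_pos: [514.3, 303.5, 46.4]
tcp_rot: [-3.14, -0.011, 3.055]
contact_force: [-19.8, 3.5, 12.4]
grip_width: 0.6
finger_force: 10.3
```

Emit:
send_rows:
  offset:
    - [-0.01, 0, 0]
    - [-0.02, 0, 0]
    - [-0.02, 0, 0]
  delta_rot:
    - [0, 0, 0]
    - [0, 0, 0]
    - [0, 0, 0]

```text
time: 77.38
tool_pos: [514.4, 303.5, 46.4]
tcp_rot: [-3.139, -0.015, 3.055]
contact_force: [-27.6, 3.2, 17.6]
grip_width: 0.5
finger_force: 14.2
```

Emit:
send_rows:
  offset:
    - [-0.01, 0, 0]
    - [-0.02, 0, 0]
    - [-0.02, 0, 0]
  delta_rot:
    - [0, 0, 0]
    - [0, 0, 0]
    - [0, 0, 0]

```text
time: 77.75
tool_pos: [514.4, 303.4, 46.3]
tcp_rot: [-3.138, -0.02, 3.056]
contact_force: [-35.8, 4.3, 22.6]
grip_width: 0.6
finger_force: 18.2
```

Emit:
send_rows:
  offset:
    - [0.3, 0, 0]
    - [0.9, 0, 0]
    - [0.9, 0, 0]
    - [0.9, 0, 0]
  delta_rot:
    - [0, 0, 0]
    - [0, 0, 0]
    - [0, 0, 0]
    - [0, 0, 0]

```text
time: 78.25
tool_pos: [417.7, 312.4, 47.0]
tcp_rot: [3.141, 0.002, 3.055]
contact_force: [0.5, -0.2, 0.4]
grip_width: 0.2
finger_force: 0.0
```

Emit:
send_rows:
  offset:
    - [0, 0, -1]
    - [0, 0, -1]
    - [0, 0, -1]
    - [0, 0, -1]
  delta_rot:
    - [0, 0, 0]
    - [0, 0, 0]
    - [0, 0, 0]
    - [0, 0, 0]

```text
time: 78.75
tool_pos: [418.2, 311.7, 166.2]
tcp_rot: [3.141, 0.001, 3.053]
contact_force: [0.3, 1.0, -0.0]
grip_width: -0.0
finger_force: 0.0
```

Run:
```python
from h import *
w=snap("wrist","w15");t=snap("top","t15")
for c in("top","wrist"):
    optics.capture(c)
    for n,z in(("cab_drawer0_handle",62),("drawer_floor",22)):
        for r in finder.pinpoint(n,c): print(c,n,round(r["confidence"],2),onz(c,r["uv"],z).round(1))
rects("lid","top",89)
a=cv2.resize(np.ascontiguousarray(t[90:290,50:260,::-1]),(390,371));b=cv2.resize(np.ascontiguousarray(w[:,:,::-1]),(400,300))
o=np.zeros((371,790,3),np.uint8);o[:,:390]=a;o[:300,390:]=b
cv2.imwrite("pics/f15.png",o)
```

```text
top cab_drawer0_handle 0.6 [[523.  301.1  62. ]]
lid 0.72 box [192 141 249 200] c [635.7  15.2] s [127.8 126.7] long axis deg 180.0
```

View pics/f15.png

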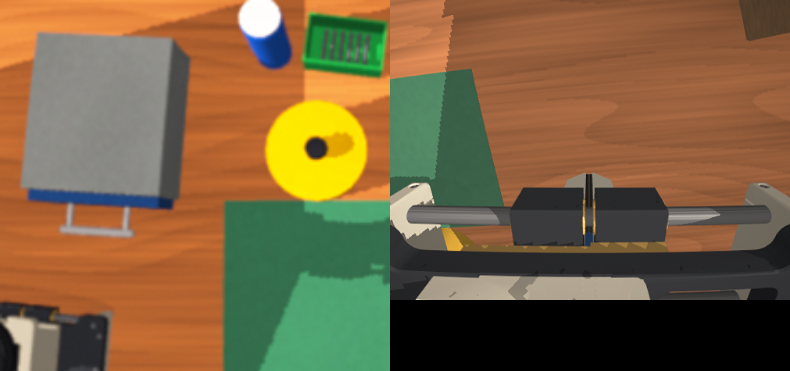

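The drawer looks shut, at about (100,200) in the crop. I'll check for a gap numerically.

Run:
```python
from h import *
im=cv2.imread("pics/t15.png")
for x in(75,100,125): print(x,[(y,*im[y,x][::-1].tolist()) for y in range(186,210,1)])
cal("top")
for uv in([62,192],[142,196]): print(onz("top",uv,100).round(1))
for uv in([75,108],[135,108]): print(onz("top",uv,100).round(1))
```

```text
75 [(186, 142, 142, 136), (187, 142, 141, 136), (188, 142, 141, 136), (189, 143, 142, 136), (190, 144, 142, 137), (191, 133, 133, 131), (192, 77, 89, 114), (193, 37, 70, 125), (194, 31, 69, 131), (195, 31, 70, 131), (196, 31, 71, 132), (197, 33, 69, 127), (198, 74, 65, 99), (199, 140, 79, 56), (200, 162, 87, 40), (201, 169, 91, 43), (202, 171, 91, 44), (203, 169, 91, 44), (204, 168, 91, 45), (205, 170, 91, 44), (206, 176, 95, 46), (207, 181, 99, 46), (208, 180, 97, 46), (209, 177, 95, 45)]
100 [(186, 138, 138, 134), (187, 139, 139, 134), (188, 138, 138, 134), (189, 137, 138, 133), (190, 138, 137, 134), (191, 138, 138, 133), (192, 135, 133, 128), (193, 109, 110, 114), (194, 56, 78, 122), (195, 31, 69, 129), (196, 31, 70, 130), (197, 31, 71, 130), (198, 30, 70, 130), (199, 38, 65, 118), (200, 92, 63, 72), (201, 162, 87, 46), (202, 178, 95, 45), (203, 173, 93, 46), (204, 169, 91, 45), (205, 172, 93, 46), (206, 177, 96, 46), (207, 182, 98, 46), (208, 182, 99, 46), (209, 184, 100, 47)]
125 [(186, 138, 138, 134), (187, 139, 138, 134), (188, 138, 137, 133), (189, 138, 138, 134), (190, 138, 138, 133), (191, 139, 139, 134), (192, 140, 139, 135), (193, 141, 141, 136), (194, 130, 131, 129), (195, 77, 89, 114), (196, 36, 69, 124), (197, 30, 69, 129), (198, 31, 69, 130), (199, 31, 69, 131), (200, 28, 67, 126), (201, 65, 64, 101), (202, 136, 81, 62), (203, 167, 91, 45), (204, 172, 93, 44), (205, 175, 94, 46), (206, 179, 96, 46), (207, 178, 96, 45), (208, 176, 95, 45), (209, 176, 95, 46)]
[[582.9 389.2 100. ]]
[[573.6 196.3 100. ]]
[[786.8 366.6 100. ]]
[[785.2 218.9 100. ]]
```

```bash
python3 -c "
from h import *
print(ticket.close_job())"
```

```text
the job is handed in; nothing more can be done
None
```

I handed the job in: the lid went onto the mat first, then four cylinders into the tin and three padlocks into the drawer, the lid is seated again and the drawer is pushed home to its stop. The last pictures bear this out, but no verdict came back.

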